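Put the day's boxes of finds away in their fitted trays

TASK

Take the pile of finds boxes apart from the top down, one box at a time, and lower each gently into the white tray whose recess has its shape: the small case, the square box, the round tin and the long box, each lying flat on the bottom of its own recess. Never tip a box over, for the finds inside are loose, and leave the spectacles and the hand lens where they lie.

Things in the scene. Friction and masses are not known exactly. Their poses are not given: they have to be found in the camera images.
- long_box: Bottom of the pile: long flat lidded archive box of grey board with steel corners, 156 (its x) by 60 (its y) by 40 mm high (z up), about 0.25 kg, standing on the table. Origin: centre of its underside. The square box and the round tin stand side by side on its lid, centred about 39 mm either way along its x from its middle; which is at which end varies.
- square_box: Square plywood box, 54 by 54 by 40 mm high, about 0.12 kg, standing on the long box, its sides roughly along the long box's. Origin: centre of its underside, z up.
- round_tin: Round plain metal tin, 54 mm in diameter, 40 mm high, about 0.14 kg, standing on the long box. Origin: centre of its underside, z up.
- small_case: Small oblong brown card case with a blank paper patch on its lid, 46 (its x) by 28 (its y) by 34 mm high, about 0.06 kg. At the start it stands on top of the square box or of the round tin, its long side roughly along the long box. Origin: centre of its underside, z up.
- long_tray: White tray fixed to the table, 12 mm high in all, with one long recess 6 mm deep (floor 6 mm above the table, lined in grey). Recess 176 (its x) by 80 mm (its y), outside 192 by 96 mm. Origin: centre of the underside, below the centre of the recess; z up. It is the long box's place.
- square_tray: White tray fixed to the table, 12 mm high in all, with one square recess 6 mm deep (floor 6 mm above the table, lined in grey). Recess 70 by 70 mm, outside 86 by 86 mm. Origin: centre of the underside, below the centre of the recess; z up. It is the square box's place. Recess sides lie along its x and y.
- round_tray: White tray fixed to the table, 12 mm high in all, with one round recess 6 mm deep (floor 6 mm above the table, lined in grey). Recess 70 mm in diameter, outside a square of 86 by 86 mm. Origin: centre of the underside, below the centre of the recess; z up. It is the round tin's place.
- small_tray: White tray fixed to the table, 12 mm high in all, with one small oblong recess 6 mm deep (floor 6 mm above the table, lined in grey). Recess 62 (its x) by 44 mm (its y), outside 78 by 60 mm. Origin: centre of the underside, below the centre of the recess; z up. It is the small case's place; the case goes in only lengthwise.
- spectacles: Bystander, not to be moved: wire-rimmed spectacles standing open, 125 mm wide (y), 44 mm high, origin at the table below the bridge, arms reaching 128 mm along its +x.
- magnifier: Bystander, not to be moved: round hand lens lying flat, 68 mm across and 13 mm high, origin below the middle of the glass, wooden handle reaching 118 mm along its +x.
There are look-alikes about, which are no part of the job. There is more than one size of the small_case; the job needs the smaller.

How it is judged:
By the outcome, as a careful person would: the job done as asked, in the order asked, and still so for the second after the job is handed in, with the robot touching nothing.
It also fails if it takes over 99 s, if anything falls off the work surface, if the arm or the gripper's body presses on something with over 40 N, if the wrist force passes 120 N, or if a joint passes its speed limit or range.

ROBOT

A 6-joint arm with a two-finger parallel gripper is mounted at the origin on the work surface. World frame = base frame: x ahead of the robot, y to its left, z up, the work surface at z = 0. Lengths are in m, angles in degrees, forces in N, time in s.
With the tool pointing down it reaches from about 0.375 to 0.9 m from the base axis. Payload 3.1 kg.
Tool frame: the origin (TCP) lies midway between the tips of the shut fingers; the grasp point (between the pads) lies bot.hold_point_z behind it (bot.hold_point_z is the distance from the TCP to the grasp point, in m); z points along the fingers, y is the direction in which the jaws open and shut (so a half turn about z gives the same grasp; the last joint's range is limited). The gripper opens to 87 mm and grips with 3 to 60 N. Pads are 19 mm wide; open, the fingers measure 117 mm over their backs; the gripper's body (75 mm by 190 mm) begins 51 mm behind the grasp point.
Start: joints at [65.346, 30.224, 82.088, -0, 67.689, -10.227], TCP at [0.156, 0.605, 0.223] pointing down, gripper open.
Joint ranges: [-176.69, 176.69], [-43.24, 126.21], [12.49, 139.97], [-82, 262], [0, 151.66], [-163.58, 163.58]. Speed limits (degrees/s): [159.86, 159.86, 180, 180, 180, 180].

INTERFACE

Orientations are given as a 3x3 rotation matrix whose columns are the frame's x, y, z axes.
In Python, from rig import bot, vision, hand_in gives the robot as it stands. The module is installed in compiled form; this text tells all that it offers.
- The arm moves only by the shell command python3 -m handwheel 'ROWS'. ROWS is JSON, a list of rows, each an object of numbers: "hand": the gripper's target within -1 to 1 (fully open at 1, half-way at 0, shut at -1); "dx", "dy", "dz": the shift along the world's x, y, z in cm; "wx", "wy", "wz": the turn, a rotation vector about the world's x, y, z in rad. In form: [{"hand": .., "dx": .., "dy": .., "dz": .., "wx": .., "wy": .., "wz": ..}, ...]. A call has 1 to 10 rows; each row shifts and turns the commanded pose from where the row before left it; what a row does not reach is not made up. A row lasts 1/10 s, in which the tool goes at most 50 mm and 8.59 degrees, less where a joint would pass 70% of its speed; a pose out of reach is approached as far as the arm can. A call with a gripper value outside its range is refused whole. The fingers move at their own pace and stop on an object; the grip force is fixed at half the most. Time passes only in rows, so rows that do not move let the fingers close. It gives the time, the measured TCP pose, the force and the opening at its end, in the units of the state.
- bot.read_state(): the state, without advancing time (a new reading comes with each control period).
- vision.capture(name): name is "side" or "top"; returns (picture, depth): 480x640x3 uint8, red, green, blue; 480x640 float32, m along the optical axis (not along the pixel's ray), 0 where there is no reading.
- vision.get_calibration(name): a dict with "fx", "fy", "cx", "cy" (pixels), "rvec" (rotation vector, rad) and "tvec" (3), from world to camera coordinates, as OpenCV has them. Camera axes: x right, y down, z forward; pixel columns grow to the right and rows downward; lengths in m; the calibration is good to about 2 mm. A picture is of the moment at which its call begins. get_calibration takes no time and is no camera call.
- hand_in(): hands the job in, once; it reports no verdict.
The state is a dict: "time_s": time; "joint_positions": joint angles; "qvel": joint speeds; "tau": joint torques, N m; "position": TCP position; "tcp_rot": TCP orientation; "force": force on the tool from outside, world axes, zero at the start; "moment": the same for the moment, N m; "opening": opening from 0.0 (shut) to 1.0 (fully open).
Only numpy, scipy, OpenCV 4.12 (cv2) and the standard library are available. Lean on these libraries where they do the work, as an engineer would, in place of code of your own. Each camera call takes 0.05 s, during which the arm holds its last target.

## Working session

There is one attempt and no reset: what is moved stays moved. The work goes in short steps, Python scripts to look and compute and a shell command to move; the robot and the scene stay as the last step left them, time stands still between calls to the robot, and variables do not carry over. Pictures are saved under pics/ and viewed, and the job is handed in when it is done.

```bash
mkdir -p pics; ls; python3 - <<'E'
from rig import bot, vision
import cv2, numpy as np
s=bot.read_state(); print(s, bot.hold_point_z)
for n in ("side","top"):
    p,d=vision.capture(n); cv2.imwrite(f"pics/{n}0.png",p[:,:,::-1]); np.savez(f"{n}0.npz",p=p,d=d)
    print(n,vision.get_calibration(n))
E
```

```text
pics
{'time_s': 0.0, 'joint_positions': array([ 6.53443060e+01,  3.02796515e+01,  8.21555778e+01, -1.20429152e-03,
        6.76891426e+01, -1.02284625e+01]), 'qvel': array([ 0.00555562, -0.01999202, -0.05067408,  0.00937966,  0.01878179,
       -0.08471637]), 'tau': array([ 6.95290873e-04, -4.40049934e+01, -1.76592529e+01,  6.35238597e-02,
        5.79827616e-02, -1.54739878e-04]), 'position': array([0.15540039, 0.60462195, 0.22156877]), 'tcp_rot': array([[-9.68466685e-01,  2.49141509e-01, -8.87864911e-04],
       [ 2.49142822e-01,  9.68464728e-01, -1.98090848e-03],
       [ 3.66339322e-04, -2.13964903e-03, -9.99997644e-01]]), 'force': array([-0.41117896, -0.41993717, -0.66493434]), 'moment': array([ 0.01141027,  0.00263589, -0.00729345]), 'opening': 0.9983140320614031} 0.0187
side {'fx': 470.0634715881533, 'fy': 470.0634715881533, 'cx': 327.7757163725934, 'cy': 239.81486444452239, 'rvec': array([ 0.6693797 , -2.70642689,  0.98960049]), 'tvec': array([0.52304412, 0.26490255, 0.93522124])}
top {'fx': 531.2346012784175, 'fy': 531.2346012784175, 'cx': 328.93525504697004, 'cy': 228.058565475711, 'rvec': array([ 2.1570555 , -2.20570443,  0.1033992 ]), 'tvec': array([-0.00612523,  0.61529002,  1.13335104])}
```

View pics/side0.png

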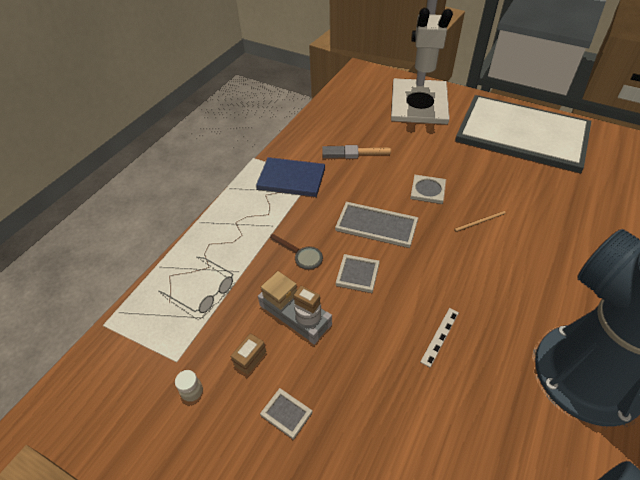

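View pics/top0.png

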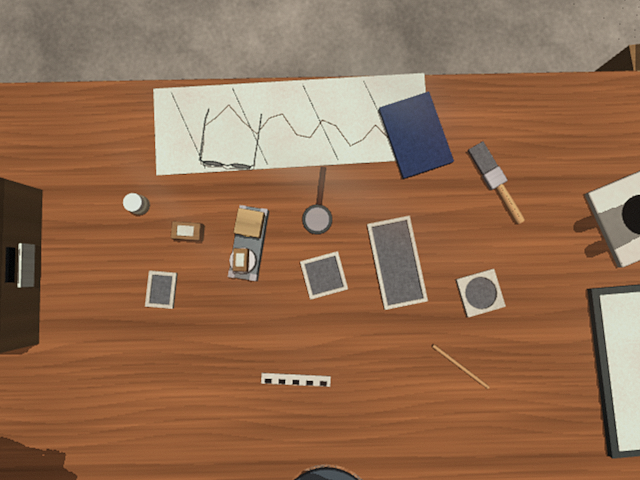

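Two small brown cases: one at top (186,231), standing alone on the table, and one at top (240,260), on the round tin. The second should be the smaller, since it is on the pile. I'll confirm with crops and measurements.

```bash
cat > h.py <<'E'
from rig import bot, vision
import cv2, numpy as np
C={}
for n in ("side","top"):
    c=vision.get_calibration(n); R=cv2.Rodrigues(c["rvec"])[0]; K=np.array([[c["fx"],0,c["cx"]],[0,c["fy"],c["cy"]],[0,0,1]]); C[n]=(K,R,np.array(c["tvec"]))
def ray(n,uv):
    K,R,t=C[n]; uv=np.atleast_2d(np.asarray(uv,float)); r=np.c_[uv,np.ones(len(uv))]@np.linalg.inv(K).T@R
    return -R.T@t, r
def onz(n,uv,z):
    o,r=ray(n,uv); return o+r*((z-o[2])/r[:,2])[:,None]
def proj(n,P):
    K,R,t=C[n]; q=(np.atleast_2d(P)@R.T+t)@K.T; return q[:,:2]/q[:,2:]
def cloud(n,d):
    K,R,t=C[n]; v,u=np.mgrid[0:480,0:640]; q=np.stack([u,v,np.ones_like(u)],-1)@np.linalg.inv(K).T*d[...,None]
    return (q-t)@R
def shot(n,tag):
    p,d=vision.capture(n); cv2.imwrite(f"pics/{n}{tag}.png",p[:,:,::-1]); np.savez(f"{n}{tag}.npz",p=p,d=d); return p,d
def crop(n,tag,u0,v0,u1,v1,k):
    p=np.load(f"{n}{tag}.npz")["p"][v0:v1,u0:u1,::-1]; return cv2.resize(p,None,fx=k,fy=k,interpolation=cv2.INTER_CUBIC)
E
python3 - <<'E'
from h import *
cv2.imwrite("pics/c_top0.png",crop("top","0",130,170,350,320,3.6))
cv2.imwrite("pics/c_side0.png",crop("side","0",170,220,390,385,3.6))
for n in ("top","side"): print(n, -C[n][1].T@C[n][2], proj(n,[[.155,.605,.22],[0,0,0],[.5,0,0]]))
d=np.load("top0.npz")["d"]; P=cloud("top",d)
for u,v in [(250,222),(240,260),(186,231),(262,250),(265,240),(324,275),(160,290),(398,262),(481,293),(320,320)]:
    print((u,v),np.round(P[v,u],4))
E
```

```text
top [ 0.51540277 -0.00870062  1.18211175] [[-24.25339522 490.43317349]
 [326.06418233 516.46289518]
 [321.05890471 281.01798634]]
side [0.25754886 0.59642    0.89237831] [[424.3501746  712.71364567]
 [590.66959189 372.96091196]
 [363.09824132 278.54691168]]
(250, 222) [0.6268 0.1449 0.0787]
(240, 260) [0.547  0.1604 0.1162]
(186, 231) [0.6139 0.287  0.044 ]
(262, 250) [0.5715 0.1296 0.0014]
(265, 240) [ 0.5939  0.1232 -0.0032]
(324, 275) [ 0.5131 -0.0068  0.0055]
(160, 290) [0.4885 0.3542 0.0045]
(398, 262) [ 0.5381 -0.1711  0.0057]
(481, 293) [ 0.4658 -0.352   0.0054]
(320, 320) [ 0.4144  0.0042 -0.004 ]
```

View pics/c_top0.png

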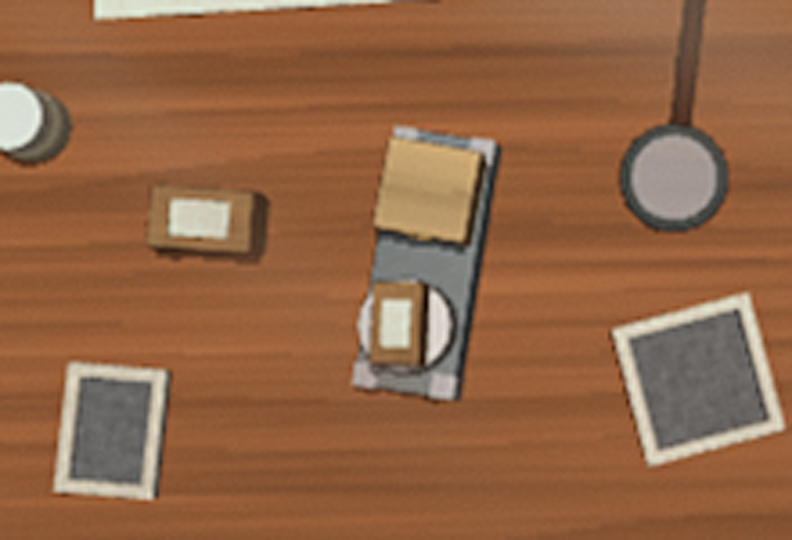

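View pics/c_side0.png

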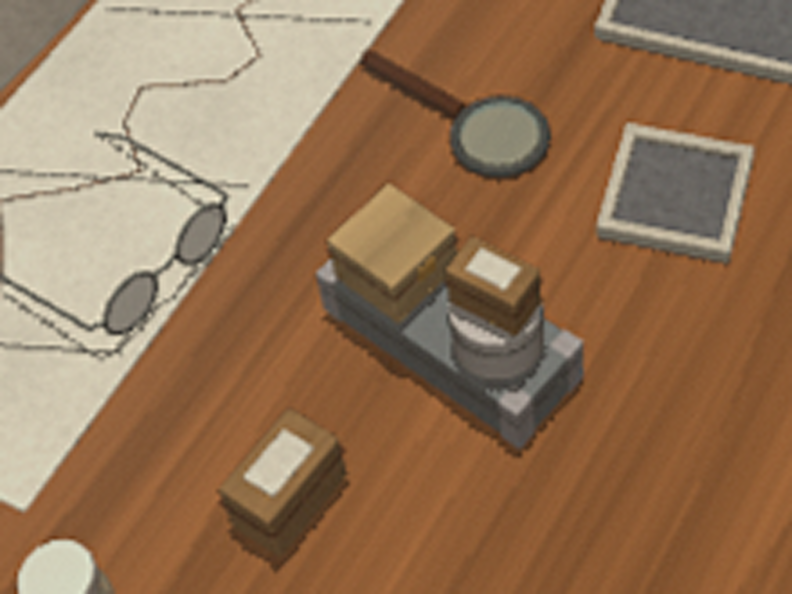

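The top crop shows the pile's case at top px (240,260) on the tin, clearly smaller than the lone look-alike at (186,231). The pile's case is the one needed. The square box is at the far end (250,222), and the trays are small (160,290), square (324,275), long (398,262) and round (481,293). Next I measure them.

```bash
cat > meas.py <<'E'
from h import *
def blob(mask,seed,close=0):
    m=mask.astype(np.uint8)
    if close: m=cv2.morphologyEx(m,cv2.MORPH_CLOSE,np.ones((close,close)))
    n,l,s,c=cv2.connectedComponentsWithStats(m)
    k=l[seed[1],seed[0]]
    if k==0:
        print("seed off"); return None
    cs,_=cv2.findContours((l==k).astype(np.uint8),cv2.RETR_EXTERNAL,cv2.CHAIN_APPROX_NONE)
    return max(cs,key=cv2.contourArea)[:,0,:]
def rect(n,cnt,z):
    P=onz(n,cnt,z)[:,:2]
    (c,s,a)=cv2.minAreaRect((P*1000).astype(np.float32))
    if s[0]<s[1]: s=(s[1],s[0]); a+=90
    a=(a+90)%180-90
    return np.round(c,1),np.round(s,1),round(a,1)
def tri(uvt,uvs):
    o1,r1=ray("top",uvt);o2,r2=ray("side",uvs);r1=r1[0];r2=r2[0]
    A=np.c_[r1,-r2];x=np.linalg.lstsq(A,o2-o1,rcond=None)[0]
    a=o1+r1*x[0];b=o2+r2*x[1]; return (a+b)/2,np.linalg.norm(a-b)
def cen(n,cnt):  # centroid
    M=cv2.moments(cnt.astype(np.float32)); return [M['m10']/M['m00'],M['m01']/M['m00']]
E
python3 - <<'E'
from meas import *
H={}
for n in("top","side"):
    p=np.load(n+"0.npz")["p"]; H[n]=cv2.cvtColor(p,cv2.COLOR_RGB2HSV).astype(int)
# recess
S={"small":((160,290),(286,411)),"square":((324,275),(358,272)),"long":((398,262),(376,223)),"round":((481,293),(428,188))}
for k,(a,b) in S.items():
    cs=[]
    for n,s in(("top",a),("side",b)):
        h=H[n]; m=(h[...,1]<60)&(h[...,2]<150)
        m2=h[...,1]<70
        c=blob(m,s,3); cs.append(c); o=blob(m2,s,3)
        print(k,n,"recess@6",rect(n,c,.006),"outer@12",rect(n,o,.012))
    P,e=tri(cen("top",cs[0]),cen("side",cs[1])); print("  tri",np.round(P*1000,1),round(e*1000,1))
for n,ss in(("top",[(240,260),(250,222),(186,231),(262,250)]),("side",[(308,298),(280,285),(248,349)])):
    for s in ss: print(n,s,H[n][s[1],s[0]])
E
```

```text
small top recess@6 (array([490.1, 353.3]), array([62.6, 44.4]), -6.6) outer@12 (array([490.4, 350.4]), array([78.2, 62. ]), -6.2)
small side recess@6 (array([495.9, 351. ]), array([62.8, 44.9]), -6.3) outer@12 (array([493.2, 353.6]), array([80.4, 62. ]), -6.4)
  tri [492.  352.3  11.7] 3.8
square top recess@6 (array([513.3,  -6.1]), array([70.4, 70.1]), -76.0) outer@12 (array([513.4,  -5.8]), array([86.5, 86.2]), -76.1)
square side recess@6 (array([516.4,  -2.4]), array([85.8, 83.8]), -76.2) outer@12 (array([516.1,  -1.5]), array([92.8, 86.5]), -76.6)
  tri [515.4  -5.1   1.2] 4.9
long top recess@6 (array([ 538.2, -169. ]), array([176.5,  80.3]), 10.1) outer@12 (array([ 538. , -167.4]), array([192. ,  97.5]), 10.1)
long side recess@6 (array([ 540.6, -164.4]), array([188.8,  98.4]), 9.8) outer@12 (array([ 540.8, -162.5]), array([192.6, 105.4]), 10.0)
  tri [ 539.9 -169.    -0.7] 5.0
round top recess@6 (array([ 467. , -350.9]), array([68.7, 67.9]), 88.7) outer@12 (array([ 467.3, -348.8]), array([87.8, 86.5]), -75.5)
round side recess@6 (array([ 469.8, -344.7]), array([88. , 82.5]), -75.5) outer@12 (array([ 469.7, -342.5]), array([97.4, 84.7]), -75.4)
  tri [ 468.9 -352.6   -1.1] 5.2
top (240, 260) [ 32  23 215]
top (250, 222) [ 17 109 185]
top (186, 231) [ 22  32 208]
top (262, 250) [ 12 118  91]
side (308, 298) [ 22  34 200]
side (280, 285) [ 17 114 159]
side (248, 349) [ 24  35 210]
```

```bash
python3 - <<'E'
from h import *
cv2.imwrite("pics/z_top0.png",crop("top","0",220,195,280,290,6.3))
cv2.imwrite("pics/z_side0.png",crop("side","0",250,260,340,350,6.6))
E
```

```text
(no output)
```

View pics/z_top0.png

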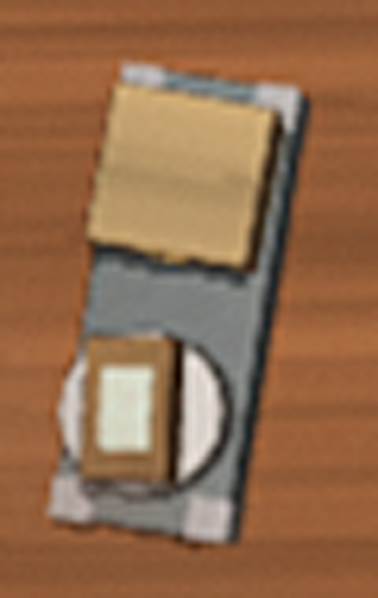

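View pics/z_side0.png

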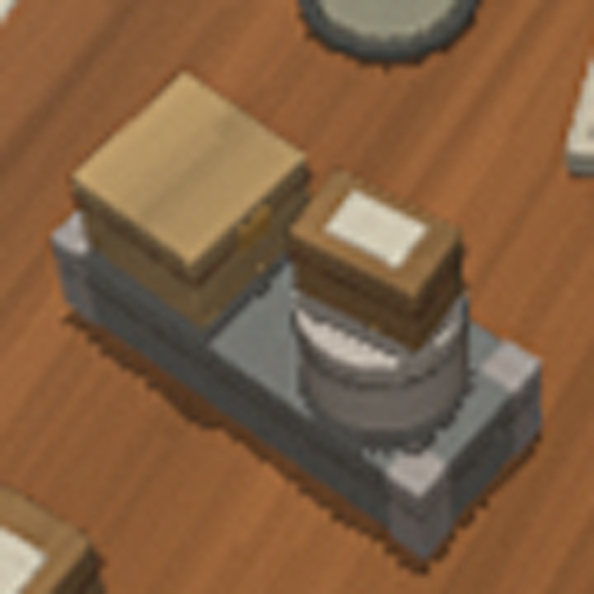

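The enlarged crop confirms it: the pile's case has its lid patch at top (239.6,259.5) and side (306.7,294.3). Now the pile's poses.

```bash
python3 - <<'E'
from meas import *
H={}
for n in("top","side"):
    p=np.load(n+"0.npz")["p"]; H[n]=cv2.cvtColor(p,cv2.COLOR_RGB2HSV).astype(int)
# patch
def patch(n,s):
    h=H[n]; return blob((h[...,1]<75)&(h[...,2]>150),s)
for nm,a,b in(("case",(240,260),(307,294)),("lone",(186,231),(248,349))):
    ca,cb=patch("top",a),patch("side",b); print(nm,len(ca),len(cb),cen("top",ca),cen("side",cb))
    P,e=tri(cen("top",ca),cen("side",cb)); print("tri",np.round(P*1000,1),round(e*1000,1),"top@z",onz("top",[cen("top",ca)],P[2])[0]*1000,rect("top",ca,P[2]))
# square lid
z=lambda x,y:(220+(x+.5)/6.3-.5,195+(y+.5)/6.3-.5)
zs=lambda x,y:(250+(x+.5)/6.6-.5,260+(y+.5)/6.6-.5)
T={"sq":[z(115,83),z(280,108),z(250,270),z(90,244)]}
h=H["top"]; c=blob((abs(h[...,0]-17)<5)&(h[...,2]>140)&(h[...,1]<140),(250,222)); print("sq mask",rect("top",c,.08),cen("top",c))
h=H["side"]; c2=blob((abs(h[...,0]-17)<5)&(h[...,2]>125)&(h[...,1]<140),(280,285)); print("sq side",rect("side",c2,.08))
P,e=tri(cen("top",c),cen("side",c2)); print("tri",P*1000,e*1000)
sqs=[zs(185,72),zs(308,160),zs(188,270),zs(75,180)]
print("sq side hand",onz("side",sqs,.08).mean(0),"top hand",onz("top",T["sq"],.08).mean(0))
lt=[z(123,65),z(300,88),z(238,540),z(50,520)]; ls=[zs(540,365),zs(420,490),zs(55,245)]
a=onz("top",lt,.04)*1000;b=onz("side",ls,.04)*1000
print("long top",a.round(1)[:,:2].tolist(),a.mean(0)); print("long side",b.round(1)[:,:2].tolist(),"centre",(b[0]+b[2])/2)
d=(a[0]+a[1]-a[2]-a[3]);print("dir",np.degrees(np.arctan2(d[1],d[0])))
E
```

```text
case 38 32 [239.3736842105263, 259.50350877192983] [306.4375, 294.26041666666663]
tri [549.8 162.6 115.6] 3.8 top@z [548.08459558 161.7395278  115.57897472] (array([548.2, 161.8]), array([26.8, 16.7]), -5.7)
lone 49 42 [184.68673355629875, 230.17948717948715] [246.8867521367521, 348.0416666666667]
tri [617.  289.8  47.7] 3.5 top@z [615.40496017 288.84129184  47.66826364] (array([615.8, 288.2]), array([34.4, 21.5]), 88.7)
sq mask (array([626.9, 149. ]), array([54.9, 53.1]), -12.4) [247.9259863945578, 221.95074829931968]
sq side (array([629.9, 149.9]), array([54. , 53.6]), -10.9)
tri [628.28985123 149.78417568  79.84870773] 3.1671089725909147
sq side hand [0.62899375 0.15116541 0.08      ] top hand [0.62561409 0.14731121 0.08      ]
long top [[668.4, 173.4], [659.1, 112.8], [505.2, 135.8], [513.4, 199.4]] [586.50685564 155.3754897   40.        ]
long side [[508.0, 141.9], [520.0, 198.4], [670.4, 175.2]] centre [589.17497096 158.54465252  40.        ]
dir -9.003463396970846
```

```bash
python3 -m handwheel '[{"hand":1,"dx":2,"dy":-2.2},{"hand":1,"dx":2.6,"dy":-3,"wz":0.05},{"hand":1,"dx":2.6,"dy":-3,"wz":0.05},{"hand":1,"dx":2.6,"dy":-3,"wz":0.05},{"hand":1,"dx":2.6,"dy":-3},{"hand":1,"dx":2.6,"dy":-3},{"hand":1,"dx":2.6,"dy":-3},{"hand":1,"dx":2.6,"dy":-3},{"hand":1,"dx":2.6,"dy":-3},{"hand":1,"dx":2.6,"dy":-3}]'
```

```text
invalid input
```

```bash
python3 -m handwheel '[{"hand":1,"dx":2,"dy":-2.2,"dz":0,"wx":0,"wy":0,"wz":0},{"hand":1,"dx":2.6,"dy":-3,"dz":0,"wx":0,"wy":0,"wz":0.05},{"hand":1,"dx":2.6,"dy":-3,"dz":0,"wx":0,"wy":0,"wz":0.05},{"hand":1,"dx":2.6,"dy":-3,"dz":0,"wx":0,"wy":0,"wz":0.05},{"hand":1,"dx":2.6,"dy":-3,"dz":0,"wx":0,"wy":0,"wz":0},{"hand":1,"dx":2.6,"dy":-3,"dz":0,"wx":0,"wy":0,"wz":0},{"hand":1,"dx":2.6,"dy":-3,"dz":0,"wx":0,"wy":0,"wz":0},{"hand":1,"dx":2.6,"dy":-3,"dz":0,"wx":0,"wy":0,"wz":0}]'
```

```text
time_s: 0.9
position: [0.3583, 0.3718, 0.2223]
tcp_rot: [[-0.995, 0.101, -0.001], [0.101, 0.995, -0.0], [0.001, -0.0, -1.0]]
force: [-0.2, 0.1, -0.3]
opening: 1.003
```

```bash
python3 -m handwheel '[{"hand":1,"dx":2.7,"dy":-3,"dz":0,"wx":0,"wy":0,"wz":0},{"hand":1,"dx":2.7,"dy":-3,"dz":0,"wx":0,"wy":0,"wz":0},{"hand":1,"dx":2.7,"dy":-3,"dz":0,"wx":0,"wy":0,"wz":0},{"hand":1,"dx":2.7,"dy":-3,"dz":0,"wx":0,"wy":0,"wz":0},{"hand":1,"dx":2.8,"dy":-3,"dz":0,"wx":0,"wy":0,"wz":0},{"hand":1,"dx":2.8,"dy":-3,"dz":0,"wx":0,"wy":0,"wz":0},{"hand":1,"dx":1.8,"dy":-1.9,"dz":0,"wx":0,"wy":0,"wz":0},{"hand":1,"dx":1.0,"dy":-1.0,"dz":0,"wx":0,"wy":0,"wz":0},{"hand":1,"dx":0,"dy":0,"dz":-2.5,"wx":0,"wy":0,"wz":0},{"hand":1,"dx":0,"dy":0,"dz":-2.5,"wx":0,"wy":0,"wz":0}]'
python3 - <<'E'
from h import *
shot("side","1");shot("top","1")
cv2.imwrite("pics/c_side1.png",crop("side","1",210,170,410,350,3.3))
cv2.imwrite("pics/c_top1.png",crop("top","1",170,150,370,330,3.3))
E
```

```text
time_s: 1.9
position: [0.5501, 0.1643, 0.1724]
tcp_rot: [[-0.995, 0.102, 0.001], [0.102, 0.995, 0.001], [-0.001, 0.001, -1.0]]
force: [-0.6, -1.2, -0.3]
opening: 1.001
```

View pics/c_side1.png

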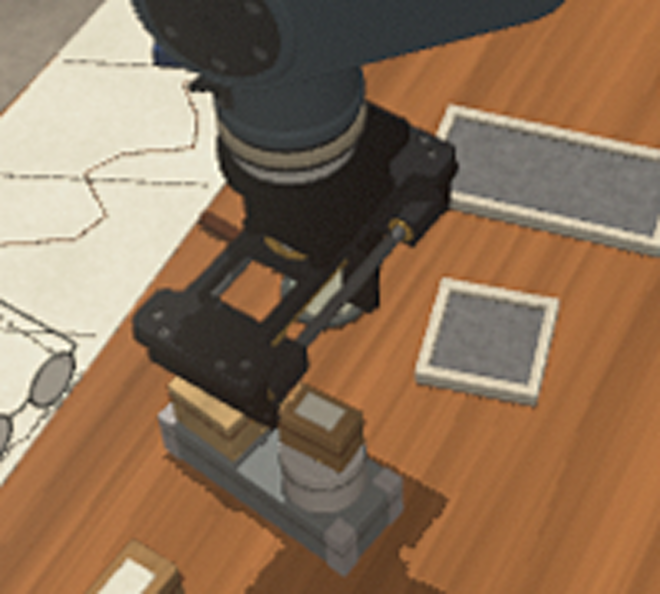

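View pics/c_top1.png

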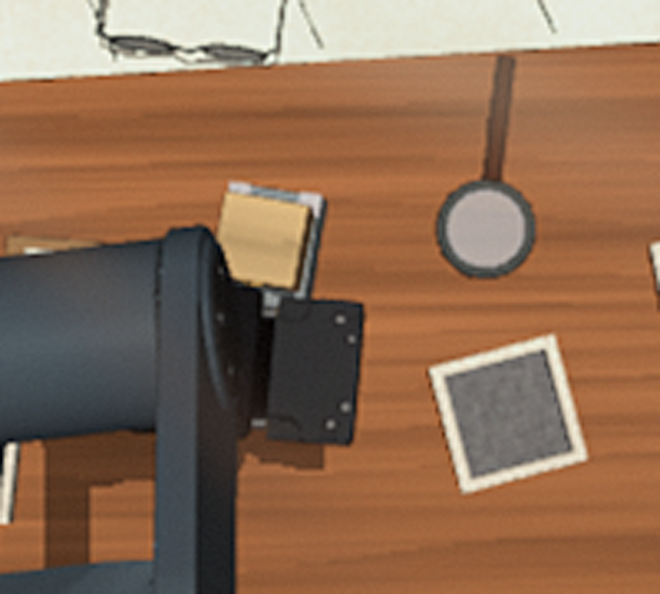

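```bash
python3 - <<'E'
from h import *
s=bot.read_state(); p=s["position"];R=s["tcp_rot"]
Q=[p,p+R[:,1]*.0435,p-R[:,1]*.0435]
print(proj("side",Q), (proj("side",Q)-[210,170])*3.3)
E
```

```text
[[307.15679252 279.82800622]
 [293.38070848 296.01889498]
 [320.23499213 264.4573338 ]] [[320.61741533 362.43242052]
 [275.15633797 415.86235344]
 [363.77547404 311.70920155]]
```

```bash
python3 -m handwheel '[{"hand":1,"dx":0,"dy":-0.1,"dz":-2.5,"wx":0,"wy":0,"wz":0},{"hand":1,"dx":0,"dy":0,"dz":-2.5,"wx":0,"wy":0,"wz":0},{"hand":1,"dx":0,"dy":0,"dz":-2,"wx":0,"wy":0,"wz":0},{"hand":1,"dx":0,"dy":0,"dz":-1.2,"wx":0,"wy":0,"wz":0},{"hand":1,"dx":0,"dy":0,"dz":-0.2,"wx":0,"wy":0,"wz":0}]'
python3 - <<'E'
from h import *
shot("side","2")
cv2.imwrite("pics/c_side2.png",crop("side","2",230,210,380,350,4))
E
```

```text
time_s: 2.5
position: [0.5489, 0.1637, 0.0879]
tcp_rot: [[-0.995, 0.101, -0.002], [0.101, 0.995, -0.0], [0.002, -0.0, -1.0]]
force: [-0.3, -0.3, -0.5]
opening: 1.0
```

View pics/c_side2.png

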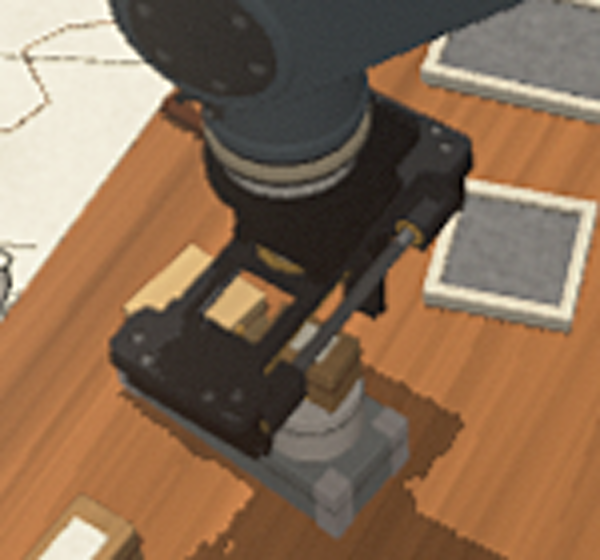

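```bash
python3 -m handwheel '[{"hand":-1,"dx":0,"dy":0,"dz":0,"wx":0,"wy":0,"wz":0},{"hand":-1,"dx":0,"dy":0,"dz":0,"wx":0,"wy":0,"wz":0},{"hand":-1,"dx":0,"dy":0,"dz":0,"wx":0,"wy":0,"wz":0},{"hand":-1,"dx":0,"dy":0,"dz":0,"wx":0,"wy":0,"wz":0},{"hand":-1,"dx":0,"dy":0,"dz":0,"wx":0,"wy":0,"wz":0},{"hand":-1,"dx":0,"dy":0,"dz":0,"wx":0,"wy":0,"wz":0}]'
```

```text
time_s: 3.15
position: [0.5497, 0.1632, 0.0887]
tcp_rot: [[-0.995, 0.102, 0.0], [0.102, 0.995, 0.0], [-0.0, 0.0, -1.0]]
force: [-0.5, 0.1, -0.7]
opening: 0.541
```

```bash
python3 -m handwheel '[{"hand":-1,"dx":0,"dy":0,"dz":0,"wx":0,"wy":0,"wz":0},{"hand":-1,"dx":0,"dy":0,"dz":0,"wx":0,"wy":0,"wz":0},{"hand":-1,"dx":0,"dy":0,"dz":0,"wx":0,"wy":0,"wz":0},{"hand":-1,"dx":0,"dy":0,"dz":0,"wx":0,"wy":0,"wz":0},{"hand":-1,"dx":0,"dy":0,"dz":0,"wx":0,"wy":0,"wz":0}]'
```

```text
time_s: 3.65
position: [0.5496, 0.1632, 0.0885]
tcp_rot: [[-0.995, 0.102, -0.0], [0.102, 0.995, -0.0], [0.0, -0.0, -1.0]]
force: [-0.2, -0.3, -0.3]
opening: 0.32
```

```bash
python3 -m handwheel '[{"hand":-1,"dx":0,"dy":0,"dz":0.3,"wx":0,"wy":0,"wz":0},{"hand":-1,"dx":0,"dy":0,"dz":0.7,"wx":0,"wy":0,"wz":0},{"hand":-1,"dx":0,"dy":0,"dz":1.5,"wx":0,"wy":0,"wz":0},{"hand":-1,"dx":0,"dy":0,"dz":2,"wx":0,"wy":0,"wz":0},{"hand":-1,"dx":0,"dy":0,"dz":1.5,"wx":0,"wy":0,"wz":0}]'
python3 -m handwheel '[{"hand":-1,"dx":-0.3,"dy":1,"dz":0,"wx":0,"wy":0,"wz":-0.01},{"hand":-1,"dx":-0.6,"dy":2,"dz":0,"wx":0,"wy":0,"wz":0},{"hand":-1,"dx":-0.9,"dy":3,"dz":0,"wx":0,"wy":0,"wz":0},{"hand":-1,"dx":-0.9,"dy":3,"dz":0,"wx":0,"wy":0,"wz":0},{"hand":-1,"dx":-0.9,"dy":3,"dz":0,"wx":0,"wy":0,"wz":0},{"hand":-1,"dx":-0.9,"dy":3,"dz":0,"wx":0,"wy":0,"wz":0},{"hand":-1,"dx":-0.8,"dy":2.5,"dz":0,"wx":0,"wy":0,"wz":0},{"hand":-1,"dx":-0.4,"dy":1.4,"dz":0,"wx":0,"wy":0,"wz":0},{"hand":-1,"dx":0,"dy":0,"dz":0,"wx":0,"wy":0,"wz":0}]'
python3 - <<'E'
from h import *
shot("side","3");shot("top","3")
cv2.imwrite("pics/c_side3.png",crop("side","3",190,260,390,440,3.3))
E
```

```text
time_s: 4.15
position: [0.5501, 0.1634, 0.15]
tcp_rot: [[-0.995, 0.102, 0.001], [0.102, 0.995, 0.0], [-0.001, 0.0, -1.0]]
force: [0.2, 0.2, -0.5]
opening: 0.321
time_s: 5.05
position: [0.4914, 0.354, 0.148]
tcp_rot: [[-0.994, 0.109, -0.001], [0.109, 0.994, -0.0], [0.001, -0.0, -1.0]]
force: [-0.5, -1.3, -1.1]
opening: 0.32
```

View pics/c_side3.png

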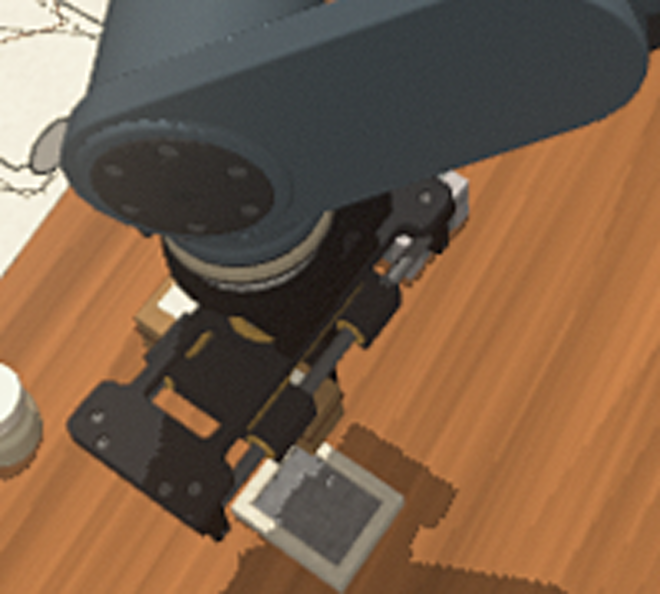

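View pics/top3.png

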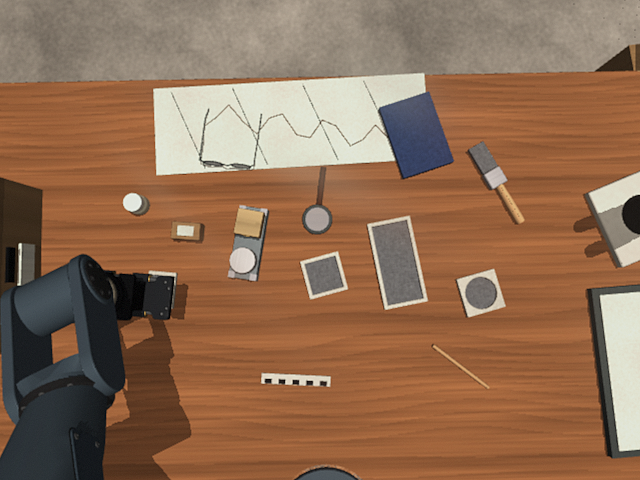

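```bash
python3 -m handwheel '[{"hand":-1,"dx":0.1,"dy":-0.1,"dz":-1.8,"wx":0,"wy":0,"wz":0},{"hand":-1,"dx":0,"dy":0,"dz":-2.5,"wx":0,"wy":0,"wz":0},{"hand":-1,"dx":0,"dy":0,"dz":-2.5,"wx":0,"wy":0,"wz":0},{"hand":-1,"dx":0,"dy":0,"dz":-2.5,"wx":0,"wy":0,"wz":0},{"hand":-1,"dx":0,"dy":0,"dz":-1.7,"wx":0,"wy":0,"wz":0},{"hand":-1,"dx":0,"dy":0,"dz":-0.8,"wx":0,"wy":0,"wz":0},{"hand":-1,"dx":0,"dy":0,"dz":0,"wx":0,"wy":0,"wz":0}]'
python3 - <<'E'
from h import *
shot("side","4")
cv2.imwrite("pics/c_side4.png",crop("side","4",220,320,360,450,4.5))
E
```

```text
time_s: 5.85
position: [0.4935, 0.3498, 0.0295]
tcp_rot: [[-0.994, 0.113, -0.002], [0.113, 0.994, -0.001], [0.002, -0.002, -1.0]]
force: [1.4, -0.5, -0.8]
opening: 0.32
```

View pics/c_side4.png

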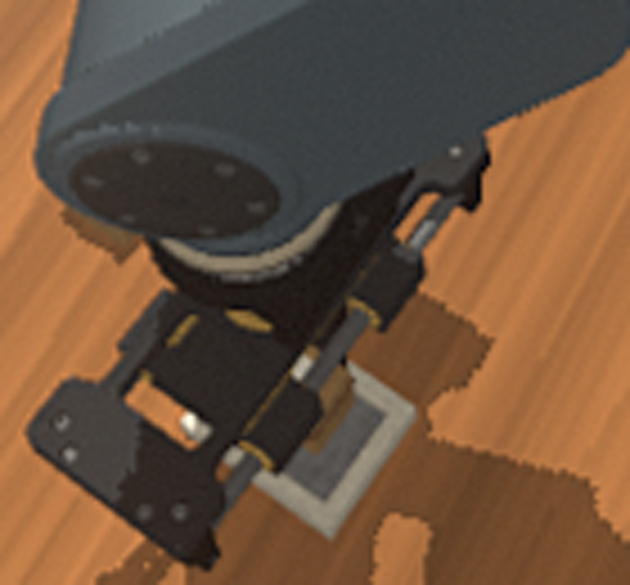

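```bash
python3 - <<'E'
from h import *
for i in range(3): 
    s=bot.read_state(); print(s["position"],s["time_s"],s["force"])
    
a=np.load("side4.npz")["p"]
P=np.array([[x,y,.006] for x,y in [(31,22),(31,-22),(-31,-22),(-31,22)]])/[1000,1000,1]
th=np.radians(-6.4);Rz=np.array([[np.cos(th),-np.sin(th),0],[np.sin(th),np.cos(th),0],[0,0,1]])
b=np.array([[23,14,0],[23,-14,0],[-23,-14,0],[-23,14,0]])/1000
w=(b@Rz.T)+s["position"]+[0,0,-.0085]
print("case bottom px in crop",((proj("side",w)-[220,320])*4.5).round(0).tolist())
w[:,2]+=.034
print("case top px",((proj("side",w)-[220,320])*4.5).round(0).tolist())
E
```

```text
[0.49410932 0.35042506 0.03045068] 5.9 [ 0.32434213  0.17131887 -0.12309916]
[0.49410932 0.35042506 0.03045068] 5.9 [ 0.32434213  0.17131887 -0.12309916]
[0.49410932 0.35042506 0.03045068] 5.9 [ 0.32434213  0.17131887 -0.12309916]
case bottom px in crop [[232.0, 396.0], [274.0, 341.0], [361.0, 402.0], [320.0, 459.0]]
case top px [[223.0, 364.0], [266.0, 309.0], [356.0, 371.0], [313.0, 429.0]]
```

```bash
python3 -m handwheel '[{"hand":-1,"dx":-0.1,"dy":0.2,"dz":-0.4,"wx":0,"wy":0,"wz":0},{"hand":-1,"dx":0,"dy":0,"dz":-0.4,"wx":0,"wy":0,"wz":0},{"hand":-1,"dx":0,"dy":0,"dz":-0.3,"wx":0,"wy":0,"wz":0},{"hand":-1,"dx":0,"dy":0,"dz":-0.2,"wx":0,"wy":0,"wz":0},{"hand":-1,"dx":0,"dy":0,"dz":0,"wx":0,"wy":0,"wz":0}]'
python3 - <<'E'
from h import *
shot("side","5")
cv2.imwrite("pics/c_side5.png",crop("side","5",220,320,360,450,4.5))
E
```

```text
time_s: 6.4
position: [0.4925, 0.3533, 0.0174]
tcp_rot: [[-0.994, 0.111, -0.0], [0.111, 0.994, -0.0], [0.0, -0.0, -1.0]]
force: [0.4, -1.0, -0.6]
opening: 0.317
```

View pics/c_side5.png

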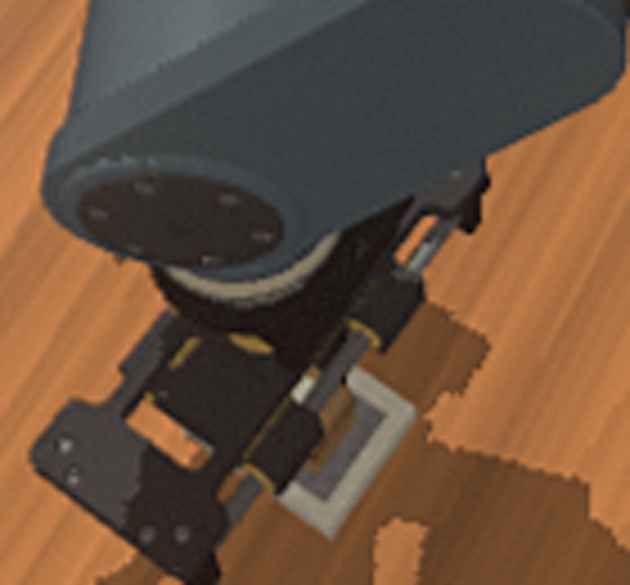

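```bash
python3 -m handwheel '[{"hand":-1,"dx":0,"dy":0,"dz":-0.1,"wx":0,"wy":0,"wz":0},{"hand":-1,"dx":0,"dy":0,"dz":-0.1,"wx":0,"wy":0,"wz":0},{"hand":-1,"dx":0,"dy":0,"dz":0,"wx":0,"wy":0,"wz":0}]'
python3 -m handwheel '[{"hand":-1,"dx":0,"dy":0,"dz":-0.1,"wx":0,"wy":0,"wz":0},{"hand":-1,"dx":0,"dy":0,"dz":0,"wx":0,"wy":0,"wz":0}]'
```

```text
time_s: 6.75
position: [0.4926, 0.3532, 0.0155]
tcp_rot: [[-0.994, 0.112, -0.0], [0.112, 0.994, -0.0], [0.0, -0.0, -1.0]]
force: [0.2, 0.2, -0.1]
opening: 0.32
time_s: 6.95
position: [0.4927, 0.3533, 0.0145]
tcp_rot: [[-0.994, 0.112, 0.0], [0.112, 0.994, 0.0], [-0.0, 0.0, -1.0]]
force: [-1.0, 0.2, -1.0]
opening: 0.321
```

```bash
python3 -m handwheel '[{"hand":-1,"dx":0,"dy":0,"dz":-0.05,"wx":0,"wy":0,"wz":0},{"hand":-1,"dx":0,"dy":0,"dz":0,"wx":0,"wy":0,"wz":0}]'
python3 -m handwheel '[{"hand":-1,"dx":0,"dy":0,"dz":-0.05,"wx":0,"wy":0,"wz":0},{"hand":-1,"dx":0,"dy":0,"dz":0,"wx":0,"wy":0,"wz":0}]'
```

```text
time_s: 7.15
position: [0.4928, 0.3533, 0.0145]
tcp_rot: [[-0.994, 0.112, 0.0], [0.112, 0.994, 0.0], [-0.0, 0.0, -1.0]]
force: [-1.4, -1.2, 3.1]
opening: 0.319
time_s: 7.35
position: [0.4927, 0.3533, 0.0145]
tcp_rot: [[-0.994, 0.111, 0.0], [0.111, 0.994, 0.0], [-0.0, 0.0, -1.0]]
force: [-1.9, -1.2, 6.4]
opening: 0.319
```

```bash
python3 -m handwheel '[{"hand":0,"dx":0,"dy":0,"dz":0,"wx":0,"wy":0,"wz":0},{"hand":0,"dx":0,"dy":0,"dz":0,"wx":0,"wy":0,"wz":0},{"hand":0,"dx":0,"dy":0,"dz":0,"wx":0,"wy":0,"wz":0},{"hand":0.2,"dx":0,"dy":0,"dz":0,"wx":0,"wy":0,"wz":0},{"hand":0.2,"dx":0,"dy":0,"dz":0.5,"wx":0,"wy":0,"wz":0},{"hand":0.4,"dx":0,"dy":0,"dz":2,"wx":0,"wy":0,"wz":0},{"hand":1,"dx":0,"dy":0,"dz":4,"wx":0,"wy":0,"wz":0},{"hand":1,"dx":0,"dy":0,"dz":4,"wx":0,"wy":0,"wz":0},{"hand":1,"dx":0,"dy":0,"dz":2.5,"wx":0,"wy":0,"wz":0}]'
python3 - <<'E'
from h import *
shot("side","6");shot("top","6")
cv2.imwrite("pics/c_side6.png",crop("side","6",220,320,360,450,4.5))
cv2.imwrite("pics/c_top6.png",crop("top","6",130,190,290,320,4.5))
E
```

```text
time_s: 8.25
position: [0.4938, 0.3539, 0.1467]
tcp_rot: [[-0.994, 0.112, 0.004], [0.112, 0.994, 0.002], [-0.003, 0.002, -1.0]]
force: [-0.2, -0.3, 0.7]
opening: 0.878
```

View pics/c_side6.png

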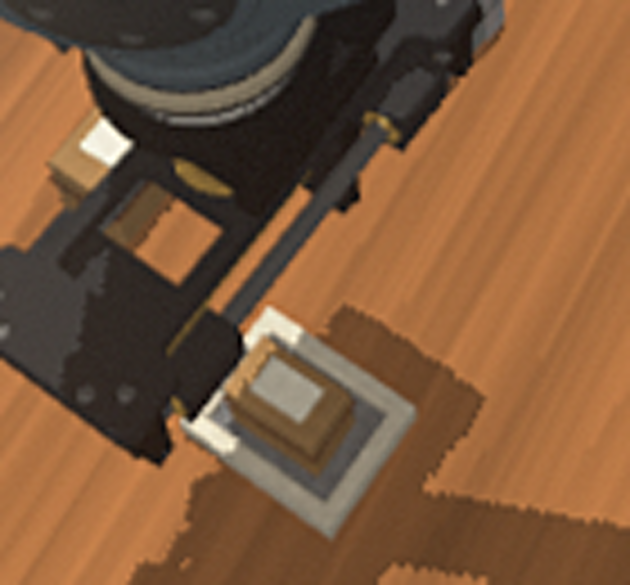

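View pics/c_top6.png

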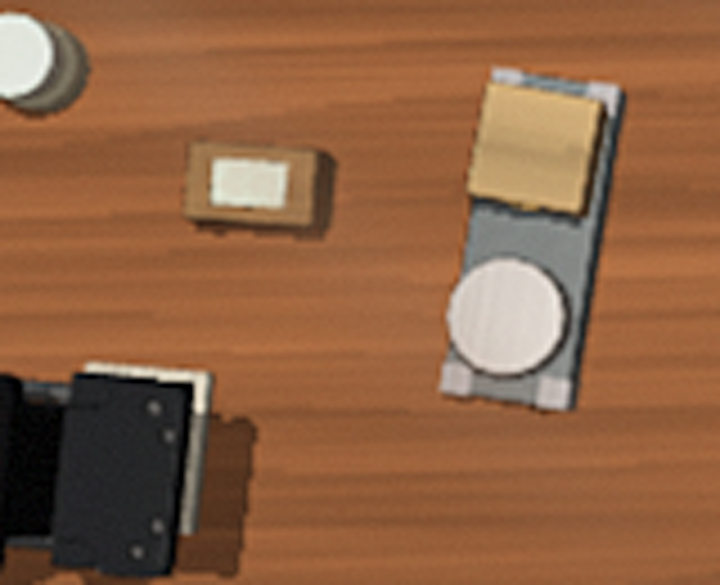

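The side crop shows the case flat inside its recess, with clearance on all sides (lid at crop (290,400)). Next I remeasure the square box and the tin.

```bash
python3 - <<'E'
from meas import *
h=cv2.cvtColor(np.load("top6.npz")["p"],cv2.COLOR_RGB2HSV).astype(int)
c=blob((abs(h[...,0]-17)<5)&(h[...,2]>140)&(h[...,1]<140),(248,222)); print("sq",rect("top",c,.08))
c=blob((h[...,1]<40)&(h[...,2]>165),(242,260)); P=onz("top",c,.08)[:,:2]*1000
print("tin",cv2.minEnclosingCircle(P.astype(np.float32)),cv2.fitEllipse(P.astype(np.float32)))
E
```

```text
sq (array([626.9, 148.9]), array([55., 54.]), -11.9)
tin ((548.46826171875, 162.3745880126953), 26.108488082885742) ((548.240234375, 162.2052459716797), (49.95581817626953, 50.60759735107422), 136.00408935546875)
```

```bash
python3 -m handwheel '[{"hand":1,"dx":1.0,"dy":-1.5,"dz":0,"wx":0,"wy":0,"wz":-0.03},{"hand":1,"dx":2,"dy":-3,"dz":0,"wx":0,"wy":0,"wz":-0.03},{"hand":1,"dx":2.2,"dy":-3.3,"dz":0,"wx":0,"wy":0,"wz":-0.03},{"hand":1,"dx":2.2,"dy":-3.3,"dz":0,"wx":0,"wy":0,"wz":0},{"hand":1,"dx":2.2,"dy":-3.3,"dz":0,"wx":0,"wy":0,"wz":0},{"hand":1,"dx":2.2,"dy":-3.3,"dz":0,"wx":0,"wy":0,"wz":0},{"hand":1,"dx":1.2,"dy":-1.9,"dz":0,"wx":0,"wy":0,"wz":0},{"hand":1,"dx":0.4,"dy":-0.8,"dz":0,"wx":0,"wy":0,"wz":0},{"hand":1,"dx":0,"dy":0,"dz":-2,"wx":0,"wy":0,"wz":0},{"hand":1,"dx":0,"dy":0,"dz":-2,"wx":0,"wy":0,"wz":0}]'
python3 - <<'E'
from h import *
shot("side","7")
cv2.imwrite("pics/c_side7.png",crop("side","7",220,190,380,340,4))
E
```

```text
time_s: 9.35
position: [0.6261, 0.1485, 0.1022]
tcp_rot: [[-0.979, 0.202, -0.001], [0.202, 0.979, 0.0], [0.001, -0.0, -1.0]]
force: [0.0, 1.2, -0.3]
opening: 1.0
```

View pics/c_side7.png

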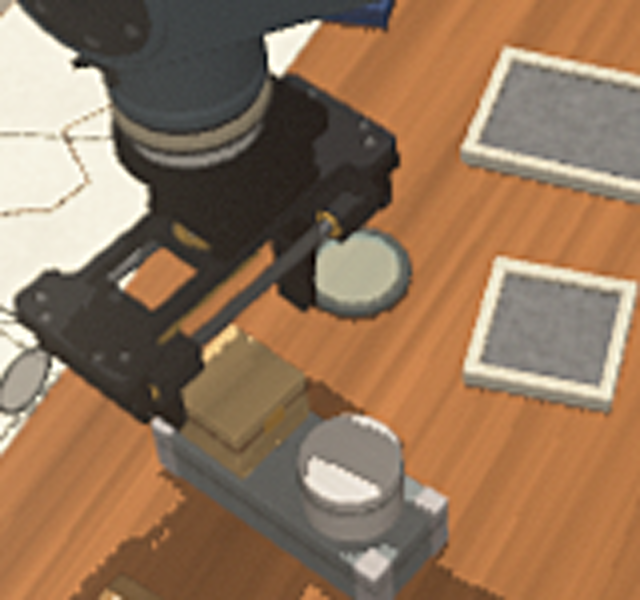

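```bash
python3 -m handwheel '[{"hand":1,"dx":0.1,"dy":0.1,"dz":-1.3,"wx":0,"wy":0,"wz":0},{"hand":1,"dx":0.1,"dy":0,"dz":-1.5,"wx":0,"wy":0,"wz":0},{"hand":1,"dx":0,"dy":0,"dz":-1.5,"wx":0,"wy":0,"wz":0},{"hand":1,"dx":0,"dy":0,"dz":-0.8,"wx":0,"wy":0,"wz":0},{"hand":1,"dx":0,"dy":0,"dz":-0.2,"wx":0,"wy":0,"wz":0}]'
python3 - <<'E'
from h import *
shot("side","8")
cv2.imwrite("pics/c_side8.png",crop("side","8",220,190,380,340,4))
E
```

```text
time_s: 9.9
position: [0.6277, 0.1503, 0.049]
tcp_rot: [[-0.98, 0.2, -0.003], [0.2, 0.98, -0.0], [0.002, -0.001, -1.0]]
force: [0.9, -0.0, 0.2]
opening: 1.0
```

View pics/c_side8.png

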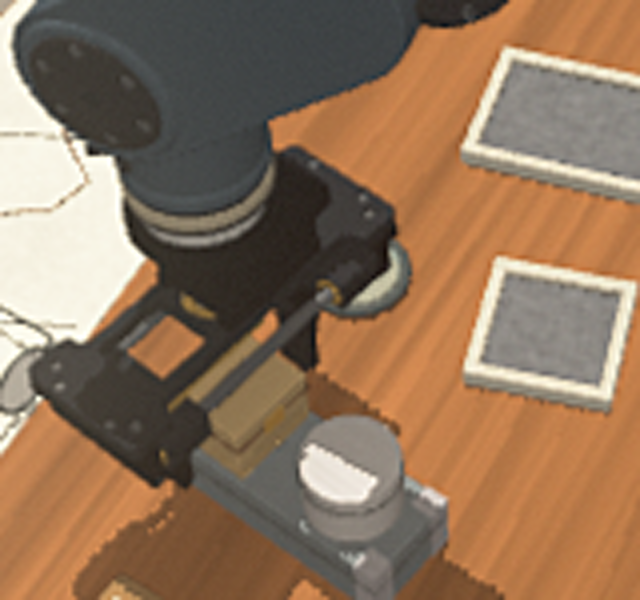

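Jaws straddle the square box. Closing.

```bash
python3 -m handwheel '[{"hand":-1,"dx":0,"dy":0,"dz":0,"wx":0,"wy":0,"wz":0},{"hand":-1,"dx":0,"dy":0,"dz":0,"wx":0,"wy":0,"wz":0},{"hand":-1,"dx":0,"dy":0,"dz":0,"wx":0,"wy":0,"wz":0},{"hand":-1,"dx":0,"dy":0,"dz":0,"wx":0,"wy":0,"wz":0},{"hand":-1,"dx":0,"dy":0,"dz":0,"wx":0,"wy":0,"wz":0},{"hand":-1,"dx":0,"dy":0,"dz":0,"wx":0,"wy":0,"wz":0},{"hand":-1,"dx":0,"dy":0,"dz":0,"wx":0,"wy":0,"wz":0},{"hand":-1,"dx":0,"dy":0,"dz":0,"wx":0,"wy":0,"wz":0},{"hand":-1,"dx":0,"dy":0,"dz":0,"wx":0,"wy":0,"wz":0}]'
```

```text
time_s: 10.85
position: [0.6288, 0.1501, 0.0509]
tcp_rot: [[-0.98, 0.2, 0.0], [0.2, 0.98, -0.0], [-0.0, -0.0, -1.0]]
force: [-0.9, -1.1, 4.7]
opening: 0.614
```

```bash
python3 -m handwheel '[{"hand":-1,"dx":0,"dy":0,"dz":0.2,"wx":0,"wy":0,"wz":0},{"hand":-1,"dx":0,"dy":0,"dz":0.5,"wx":0,"wy":0,"wz":0},{"hand":-1,"dx":0,"dy":0,"dz":1.5,"wx":0,"wy":0,"wz":0},{"hand":-1,"dx":0,"dy":0,"dz":2.2,"wx":0,"wy":0,"wz":0},{"hand":-1,"dx":0,"dy":0,"dz":2.2,"wx":0,"wy":0,"wz":0},{"hand":-1,"dx":0,"dy":0,"dz":1.4,"wx":0,"wy":0,"wz":0}]'
python3 -m handwheel '[{"hand":-1,"dx":-0.6,"dy":-0.8,"dz":0,"wx":0,"wy":0,"wz":0.02},{"hand":-1,"dx":-1.2,"dy":-1.6,"dz":0,"wx":0,"wy":0,"wz":0.06},{"hand":-1,"dx":-1.8,"dy":-2.4,"dz":0,"wx":0,"wy":0,"wz":0.08},{"hand":-1,"dx":-1.8,"dy":-2.4,"dz":0,"wx":0,"wy":0,"wz":0.08},{"hand":-1,"dx":-1.8,"dy":-2.4,"dz":0,"wx":0,"wy":0,"wz":0.08},{"hand":-1,"dx":-1.8,"dy":-2.4,"dz":0,"wx":0,"wy":0,"wz":0.07},{"hand":-1,"dx":-1.4,"dy":-2.0,"dz":0,"wx":0,"wy":0,"wz":0.06},{"hand":-1,"dx":-0.7,"dy":-1.1,"dz":0,"wx":0,"wy":0,"wz":0},{"hand":-1,"dx":-0.3,"dy":-0.4,"dz":0,"wx":0,"wy":0,"wz":0},{"hand":-1,"dx":0,"dy":0,"dz":0,"wx":0,"wy":0,"wz":0}]'
```

```text
time_s: 11.45
position: [0.6297, 0.1505, 0.1332]
tcp_rot: [[-0.98, 0.2, 0.003], [0.2, 0.98, 0.0], [-0.003, 0.001, -1.0]]
force: [0.8, -0.5, -1.5]
opening: 0.617
time_s: 12.45
position: [0.5151, -0.0049, 0.1309]
tcp_rot: [[-0.97, -0.244, 0.001], [-0.244, 0.97, 0.0], [-0.001, -0.0, -1.0]]
force: [-0.3, -0.7, -1.0]
opening: 0.618
```

```bash
python3 -m handwheel '[{"hand":-1,"dx":0,"dy":0,"dz":-1.2,"wx":0,"wy":0,"wz":0},{"hand":-1,"dx":0,"dy":0,"dz":-2.2,"wx":0,"wy":0,"wz":0},{"hand":-1,"dx":0,"dy":0,"dz":-2.2,"wx":0,"wy":0,"wz":0},{"hand":-1,"dx":0,"dy":0,"dz":-2.2,"wx":0,"wy":0,"wz":0},{"hand":-1,"dx":0,"dy":0,"dz":-1.4,"wx":0,"wy":0,"wz":0},{"hand":-1,"dx":0,"dy":0,"dz":-0.6,"wx":0,"wy":0,"wz":0},{"hand":-1,"dx":0,"dy":0,"dz":0,"wx":0,"wy":0,"wz":0}]'
python3 - <<'E'
from h import *
shot("side","9")
cv2.imwrite("pics/c_side9.png",crop("side","9",290,180,430,310,4.5))
E
```

```text
time_s: 13.15
position: [0.5144, -0.004, 0.0312]
tcp_rot: [[-0.969, -0.246, -0.002], [-0.246, 0.969, 0.001], [0.002, 0.001, -1.0]]
force: [0.1, 0.4, -0.5]
opening: 0.618
```

View pics/c_side9.png

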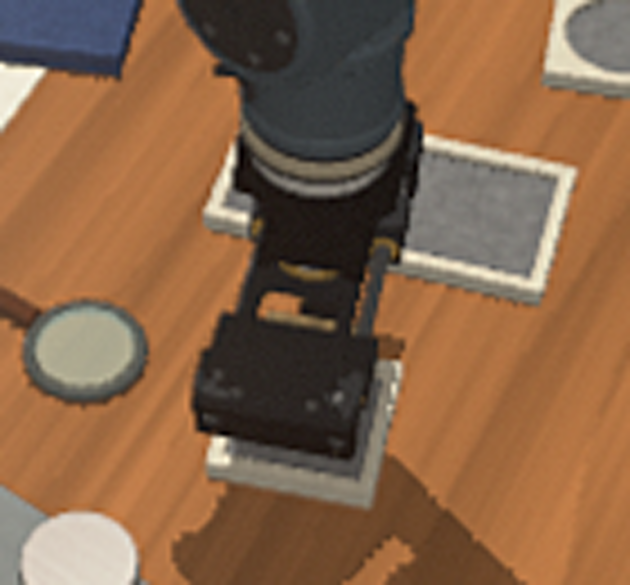

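```bash
python3 -m handwheel '[{"hand":-1,"dx":0,"dy":0,"dz":-0.4,"wx":0,"wy":0,"wz":0},{"hand":-1,"dx":0,"dy":0,"dz":-0.4,"wx":0,"wy":0,"wz":0},{"hand":-1,"dx":0,"dy":0,"dz":-0.3,"wx":0,"wy":0,"wz":0},{"hand":-1,"dx":0,"dy":0,"dz":-0.1,"wx":0,"wy":0,"wz":0},{"hand":-1,"dx":0,"dy":0,"dz":0,"wx":0,"wy":0,"wz":0}]'
python3 -m handwheel '[{"hand":-1,"dx":0,"dy":0,"dz":-0.1,"wx":0,"wy":0,"wz":0},{"hand":-1,"dx":0,"dy":0,"dz":0,"wx":0,"wy":0,"wz":0}]'
python3 -m handwheel '[{"hand":-1,"dx":0,"dy":0,"dz":-0.1,"wx":0,"wy":0,"wz":0},{"hand":-1,"dx":0,"dy":0,"dz":0,"wx":0,"wy":0,"wz":0}]'
```

```text
time_s: 13.7
position: [0.5146, -0.0048, 0.0205]
tcp_rot: [[-0.969, -0.245, -0.0], [-0.245, 0.969, 0.0], [0.0, 0.0, -1.0]]
force: [-0.0, -0.3, -0.9]
opening: 0.622
time_s: 13.9
position: [0.5147, -0.0047, 0.0196]
tcp_rot: [[-0.969, -0.246, 0.0], [-0.246, 0.969, -0.0], [-0.0, -0.0, -1.0]]
force: [0.1, -0.4, -1.6]
opening: 0.617
time_s: 14.1
position: [0.5147, -0.0047, 0.0185]
tcp_rot: [[-0.969, -0.246, 0.0], [-0.246, 0.969, -0.0], [-0.0, -0.0, -1.0]]
force: [0.1, -0.5, -2.0]
opening: 0.619
```

```bash
python3 -m handwheel '[{"hand":-1,"dx":0,"dy":0,"dz":-0.1,"wx":0,"wy":0,"wz":0},{"hand":-1,"dx":0,"dy":0,"dz":0,"wx":0,"wy":0,"wz":0}]'
python3 -m handwheel '[{"hand":-1,"dx":0,"dy":0,"dz":-0.1,"wx":0,"wy":0,"wz":0},{"hand":-1,"dx":0,"dy":0,"dz":0,"wx":0,"wy":0,"wz":0}]'
```

```text
time_s: 14.3
position: [0.5146, -0.0047, 0.0174]
tcp_rot: [[-0.969, -0.246, -0.0], [-0.246, 0.969, 0.0], [0.0, 0.0, -1.0]]
force: [-1.0, 0.5, -0.8]
opening: 0.618
time_s: 14.5
position: [0.5147, -0.0047, 0.0169]
tcp_rot: [[-0.969, -0.246, 0.0], [-0.246, 0.969, -0.0], [-0.0, -0.0, -1.0]]
force: [-1.4, 0.2, 2.8]
opening: 0.62
```

Contact at the expected height, so the box is on the recess floor. Releasing.

```bash
python3 -m handwheel '[{"hand":0.6,"dx":0,"dy":0,"dz":-0.03,"wx":0,"wy":0,"wz":0},{"hand":0.6,"dx":0,"dy":0,"dz":0,"wx":0,"wy":0,"wz":0},{"hand":0.6,"dx":0,"dy":0,"dz":0,"wx":0,"wy":0,"wz":0},{"hand":0.8,"dx":0,"dy":0,"dz":0,"wx":0,"wy":0,"wz":0},{"hand":0.8,"dx":0,"dy":0,"dz":0.5,"wx":0,"wy":0,"wz":0},{"hand":1,"dx":0,"dy":0,"dz":2,"wx":0,"wy":0,"wz":0},{"hand":1,"dx":0,"dy":0,"dz":4,"wx":0,"wy":0,"wz":0},{"hand":1,"dx":0,"dy":0,"dz":4,"wx":0,"wy":0,"wz":0},{"hand":1,"dx":0,"dy":0,"dz":0.6,"wx":0,"wy":0,"wz":0}]'
python3 - <<'E'
from meas import *
shot("side","10");shot("top","10")
cv2.imwrite("pics/c_side10.png",crop("side","10",220,190,420,350,4))
cv2.imwrite("pics/c_top10.png",crop("top","10",210,190,380,320,4.5))
E
```

```text
time_s: 15.4
position: [0.5176, -0.0053, 0.1316]
tcp_rot: [[-0.969, -0.246, 0.009], [-0.246, 0.969, -0.002], [-0.008, -0.004, -1.0]]
force: [0.3, -0.2, 0.3]
opening: 0.996
```

View pics/c_side10.png

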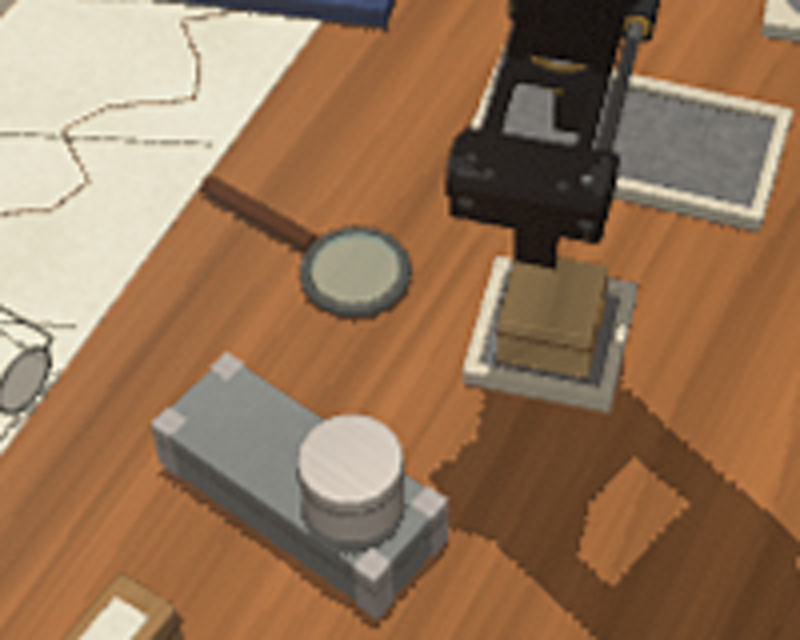

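View pics/c_top10.png

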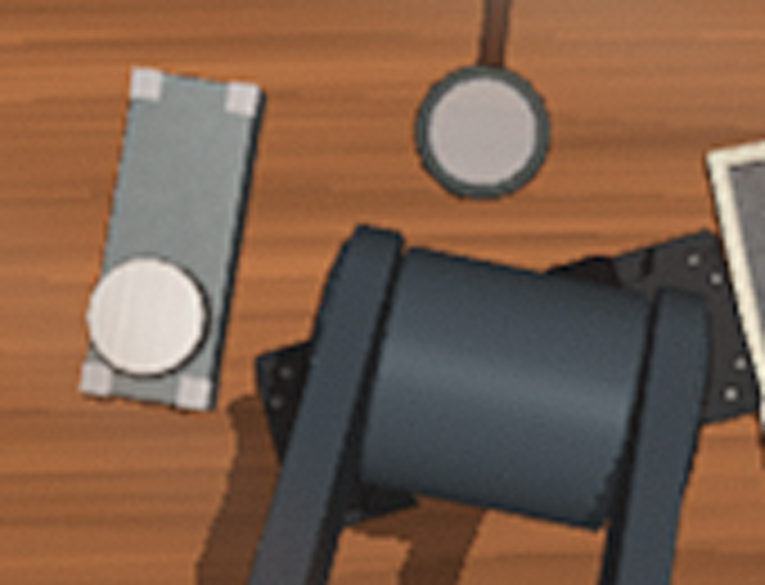

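The square box sits flat in its recess (side crop (550,320)), gaps all round. Now the tin and the long box's pose.

```bash
python3 - <<'E'
from meas import *
p={n:cv2.cvtColor(np.load(n+"10.npz")["p"],cv2.COLOR_RGB2HSV).astype(int) for n in("top","side")}
h=p["top"]; c=blob((h[...,1]<40)&(h[...,2]>165),(242,260)); P=onz("top",c,.08)[:,:2]*1000
print("tin top",cv2.minEnclosingCircle(P.astype(np.float32)))
h2=p["side"]; c2=blob((h2[...,1]<40)&(h2[...,2]>150),(308,305)); P=onz("side",c2,.08)[:,:2]*1000
print("tin side",cv2.minEnclosingCircle(P.astype(np.float32)))
q,e=tri(cen("top",c),cen("side",c2)); print("tri",q*1000,e*1000)
z=lambda x,y:(210+(x+.5)/4.5-.5,190+(y+.5)/4.5-.5); zs=lambda x,y:(220+(x+.5)/4-.5,190+(y+.5)/4-.5)
a=onz("top",[z(133,68),z(262,88),z(212,410),z(80,394)],.04)*1000
b=onz("side",[zs(226,352),zs(448,500),zs(376,588),zs(152,426)],.04)*1000
for k in(a,b): print(k.round(1)[:,:2].tolist(),k.mean(0))
q,e=tri(np.mean([z(133,68),z(262,88),z(212,410),z(80,394)],0),np.mean([zs(226,352),zs(448,500),zs(376,588),zs(152,426)],0));print(q,e)
E
```

```text
tin top ((548.538818359375, 162.26315307617188), 26.15009880065918)
tin side ((551.8555297851562, 163.82443237304688), 26.43967628479004)
tri [550.15535725 163.23771953  79.00978431] 4.0558210289116845
[[668.8, 173.3], [657.7, 111.5], [504.3, 137.2], [513.3, 199.7]] [586.01278066 155.41105969  40.        ]
[[662.4, 113.9], [507.9, 141.1], [516.1, 203.6], [671.7, 174.3]] [589.53004011 158.21790649  40.        ]
[0.58711982 0.1566998  0.03628889] 0.002979737768369281
```

```bash
python3 -m handwheel '[{"hand":1,"dx":0.2,"dy":1.0,"dz":0,"wx":0,"wy":0,"wz":-0.06},{"hand":1,"dx":0.4,"dy":2.2,"dz":0,"wx":0,"wy":0,"wz":-0.1},{"hand":1,"dx":0.5,"dy":3,"dz":0,"wx":0,"wy":0,"wz":-0.1},{"hand":1,"dx":0.6,"dy":3,"dz":0,"wx":0,"wy":0,"wz":-0.1},{"hand":1,"dx":0.6,"dy":3,"dz":0,"wx":0,"wy":0,"wz":-0.06},{"hand":1,"dx":0.5,"dy":2.6,"dz":0,"wx":0,"wy":0,"wz":0},{"hand":1,"dx":0.3,"dy":1.4,"dz":0,"wx":0,"wy":0,"wz":0},{"hand":1,"dx":0.1,"dy":0.6,"dz":-0.5,"wx":0,"wy":0,"wz":0},{"hand":1,"dx":0,"dy":0,"dz":-1.5,"wx":0,"wy":0,"wz":0},{"hand":1,"dx":0,"dy":0,"dz":-1,"wx":0,"wy":0,"wz":0}]'
python3 - <<'E'
from meas import *
shot("side","11")
cv2.imwrite("pics/c_side11.png",crop("side","11",220,190,400,350,4))
E
```

```text
time_s: 16.5
position: [0.5456, 0.1625, 0.0956]
tcp_rot: [[-0.985, 0.171, -0.003], [0.171, 0.985, -0.001], [0.003, -0.001, -1.0]]
force: [0.1, 0.4, 0.2]
opening: 0.998
```

View pics/c_side11.png

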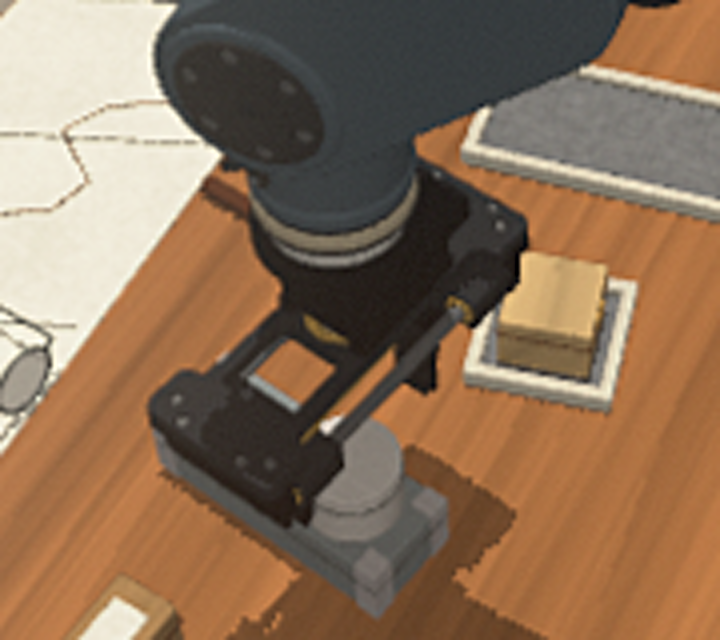

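```bash
python3 -m handwheel '[{"hand":1,"dx":0.35,"dy":0,"dz":0,"wx":0,"wy":0,"wz":0},{"hand":1,"dx":0,"dy":0,"dz":-1.3,"wx":0,"wy":0,"wz":0},{"hand":1,"dx":0,"dy":0,"dz":-1.5,"wx":0,"wy":0,"wz":0},{"hand":1,"dx":0,"dy":0,"dz":-1.3,"wx":0,"wy":0,"wz":0},{"hand":1,"dx":0,"dy":0,"dz":-0.6,"wx":0,"wy":0,"wz":0},{"hand":1,"dx":0,"dy":0,"dz":0,"wx":0,"wy":0,"wz":0}]'
python3 - <<'E'
from meas import *
shot("side","12")
cv2.imwrite("pics/c_side12.png",crop("side","12",220,190,400,350,4))
E
```

```text
time_s: 17.15
position: [0.5495, 0.163, 0.0491]
tcp_rot: [[-0.985, 0.171, -0.002], [0.171, 0.985, -0.0], [0.002, -0.001, -1.0]]
force: [-0.3, 0.6, -0.1]
opening: 1.001
```

View pics/c_side12.png

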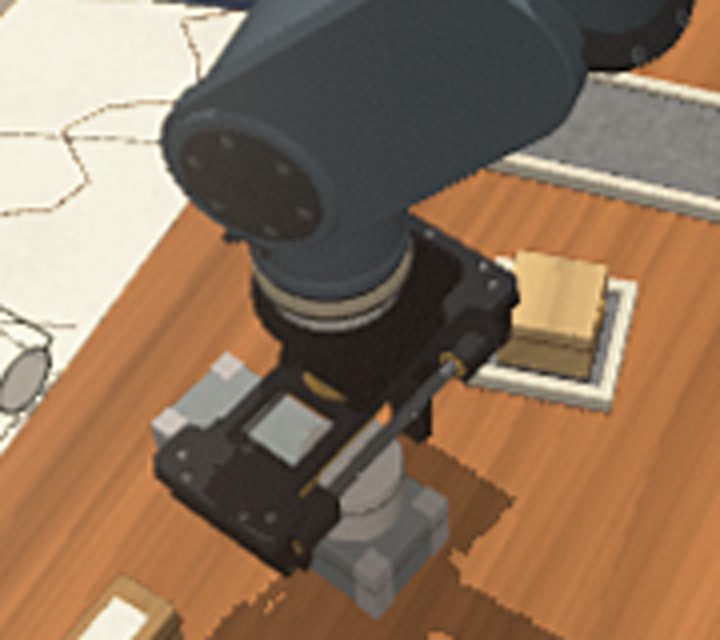

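Jaws straddle the tin. Closing.

```bash
python3 -m handwheel '[{"hand":-1,"dx":0,"dy":0,"dz":0,"wx":0,"wy":0,"wz":0},{"hand":-1,"dx":0,"dy":0,"dz":0,"wx":0,"wy":0,"wz":0},{"hand":-1,"dx":0,"dy":0,"dz":0,"wx":0,"wy":0,"wz":0},{"hand":-1,"dx":0,"dy":0,"dz":0,"wx":0,"wy":0,"wz":0},{"hand":-1,"dx":0,"dy":0,"dz":0,"wx":0,"wy":0,"wz":0},{"hand":-1,"dx":0,"dy":0,"dz":0,"wx":0,"wy":0,"wz":0},{"hand":-1,"dx":0,"dy":0,"dz":0,"wx":0,"wy":0,"wz":0},{"hand":-1,"dx":0,"dy":0,"dz":0,"wx":0,"wy":0,"wz":0},{"hand":-1,"dx":0,"dy":0,"dz":0,"wx":0,"wy":0,"wz":0}]'
```

```text
time_s: 18.1
position: [0.5503, 0.1633, 0.0505]
tcp_rot: [[-0.985, 0.171, 0.0], [0.171, 0.985, -0.0], [-0.0, 0.0, -1.0]]
force: [-0.2, -0.5, 3.6]
opening: 0.611
```

```bash
python3 -m handwheel '[{"hand":-1,"dx":0,"dy":0,"dz":0.2,"wx":0,"wy":0,"wz":0},{"hand":-1,"dx":0,"dy":0,"dz":0.5,"wx":0,"wy":0,"wz":0},{"hand":-1,"dx":0,"dy":0,"dz":1.5,"wx":0,"wy":0,"wz":0},{"hand":-1,"dx":0,"dy":0,"dz":2.2,"wx":0,"wy":0,"wz":0},{"hand":-1,"dx":0,"dy":0,"dz":2.2,"wx":0,"wy":0,"wz":0},{"hand":-1,"dx":0,"dy":0,"dz":1.4,"wx":0,"wy":0,"wz":0}]'
python3 -m handwheel '[{"hand":-1,"dx":-0.1,"dy":-0.8,"dz":0,"wx":0,"wy":0,"wz":0},{"hand":-1,"dx":-0.3,"dy":-1.6,"dz":0,"wx":0,"wy":0,"wz":0},{"hand":-1,"dx":-0.4,"dy":-2.4,"dz":0,"wx":0,"wy":0,"wz":0},{"hand":-1,"dx":-0.5,"dy":-3.2,"dz":0,"wx":0,"wy":0,"wz":0},{"hand":-1,"dx":-0.5,"dy":-3.2,"dz":0,"wx":0,"wy":0,"wz":0},{"hand":-1,"dx":-0.5,"dy":-3.2,"dz":0,"wx":0,"wy":0,"wz":0},{"hand":-1,"dx":-0.5,"dy":-3.2,"dz":0,"wx":0,"wy":0,"wz":0},{"hand":-1,"dx":-0.5,"dy":-3.2,"dz":0,"wx":0,"wy":0,"wz":0},{"hand":-1,"dx":-0.5,"dy":-3.2,"dz":0,"wx":0,"wy":0,"wz":0},{"hand":-1,"dx":-0.5,"dy":-3.2,"dz":0,"wx":0,"wy":0,"wz":0}]'
```

```text
time_s: 18.7
position: [0.5507, 0.1634, 0.1318]
tcp_rot: [[-0.985, 0.171, 0.002], [0.171, 0.985, 0.0], [-0.002, 0.001, -1.0]]
force: [0.0, 0.4, -0.7]
opening: 0.613
time_s: 19.7
position: [0.505, -0.1106, 0.1289]
tcp_rot: [[-0.985, 0.172, -0.003], [0.172, 0.985, 0.001], [0.003, 0.001, -1.0]]
force: [-0.2, 0.1, -1.3]
opening: 0.609
```

```bash
python3 -m handwheel '[{"hand":-1,"dx":-0.5,"dy":-3.2,"dz":0,"wx":0,"wy":0,"wz":0},{"hand":-1,"dx":-0.5,"dy":-3.2,"dz":0,"wx":0,"wy":0,"wz":0},{"hand":-1,"dx":-0.5,"dy":-3.2,"dz":0,"wx":0,"wy":0,"wz":0},{"hand":-1,"dx":-0.5,"dy":-3.2,"dz":0,"wx":0,"wy":0,"wz":0},{"hand":-1,"dx":-0.5,"dy":-3.2,"dz":0,"wx":0,"wy":0,"wz":0},{"hand":-1,"dx":-0.5,"dy":-3.2,"dz":0,"wx":0,"wy":0,"wz":0},{"hand":-1,"dx":-0.4,"dy":-2.4,"dz":0,"wx":0,"wy":0,"wz":0},{"hand":-1,"dx":-0.3,"dy":-1.6,"dz":0,"wx":0,"wy":0,"wz":0},{"hand":-1,"dx":-0.1,"dy":-0.8,"dz":0,"wx":0,"wy":0,"wz":0},{"hand":-1,"dx":0,"dy":0,"dz":0,"wx":0,"wy":0,"wz":0}]'
```

```text
time_s: 20.7
position: [0.4684, -0.3493, 0.1296]
tcp_rot: [[-0.985, 0.172, -0.001], [0.172, 0.985, 0.001], [0.001, 0.001, -1.0]]
force: [-0.5, 0.4, -2.2]
opening: 0.617
```

Close to the target of (469,−349.3). I lower to about 2 cm above contact and look.

```bash
python3 -m handwheel '[{"hand":-1,"dx":0,"dy":0,"dz":-1.2,"wx":0,"wy":0,"wz":0},{"hand":-1,"dx":0,"dy":0,"dz":-2.2,"wx":0,"wy":0,"wz":0},{"hand":-1,"dx":0,"dy":0,"dz":-2.2,"wx":0,"wy":0,"wz":0},{"hand":-1,"dx":0,"dy":0,"dz":-2.2,"wx":0,"wy":0,"wz":0},{"hand":-1,"dx":0,"dy":0,"dz":-1.4,"wx":0,"wy":0,"wz":0},{"hand":-1,"dx":0,"dy":0,"dz":-0.6,"wx":0,"wy":0,"wz":0},{"hand":-1,"dx":0,"dy":0,"dz":0,"wx":0,"wy":0,"wz":0}]'
python3 - <<'E'
from h import *
shot("side","13");shot("top","13")
cv2.imwrite("pics/c_side13.png",crop("side","13",370,110,490,220,5))
cv2.imwrite("pics/c_top13.png",crop("top","13",430,240,550,340,5))
s=bot.read_state()["position"]; print(s)
a=np.linspace(0,2*np.pi,9)[:-1]; P=np.c_[s[0]+.027*np.cos(a),s[1]+.027*np.sin(a),0*a+s[2]-.0105+.04]
print(((proj("top",P)-[430,240])*5).round().tolist())
E
```

```text
time_s: 21.4
position: [0.469, -0.3477, 0.0313]
tcp_rot: [[-0.985, 0.17, -0.001], [0.17, 0.985, 0.002], [0.002, 0.001, -1.0]]
force: [-0.0, -0.7, -1.8]
opening: 0.611
[ 0.46966779 -0.34883728  0.03277088]
[[284.0, 196.0], [239.0, 216.0], [223.0, 262.0], [243.0, 308.0], [290.0, 326.0], [334.0, 305.0], [351.0, 259.0], [330.0, 214.0]]
```

View pics/c_side13.png

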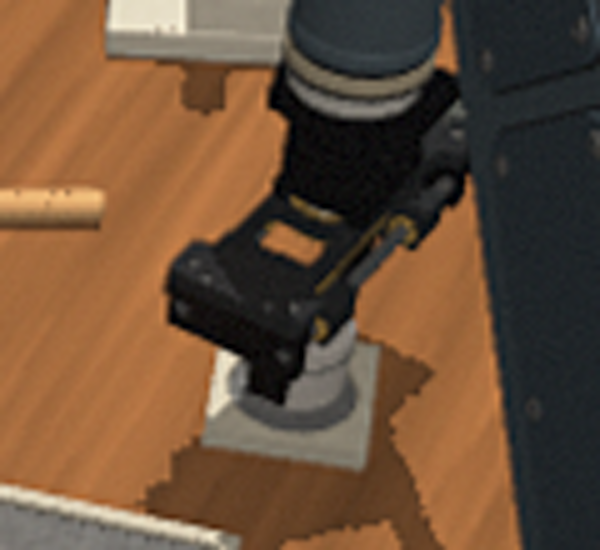

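View pics/c_top13.png

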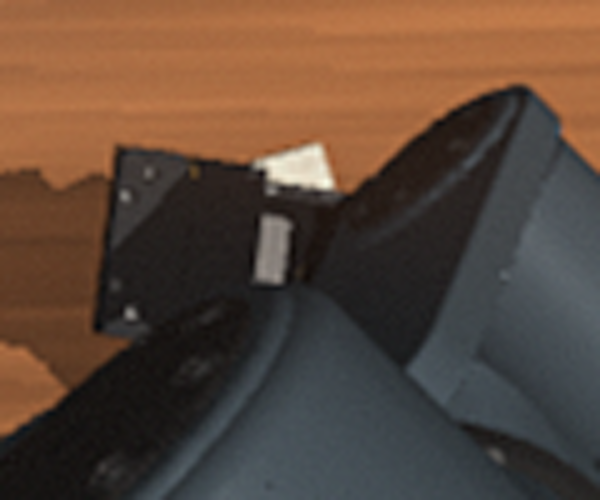

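```bash
python3 - <<'E'
from h import *
s=np.array([.4692,-.3490,.032])
im=cv2.imread("pics/c_side13.png")
a=np.linspace(0,2*np.pi,60)
def circ(c,r,z,col):
    P=np.c_[c[0]+r*np.cos(a),c[1]+r*np.sin(a),0*a+z]
    q=((proj("side",P)-[370,110]+.5)*5).round().astype(np.int32); cv2.polylines(im,[q],True,col,1)
circ(s,.027,s[2]-.0105,(0,0,255)); circ(s,.027,s[2]+.0295,(0,0,255))
circ((.469,-.3493),.035,.012,(0,255,0))
cv2.imwrite("pics/ov13.png",im)
E
```

```text
(no output)
```

View pics/ov13.png

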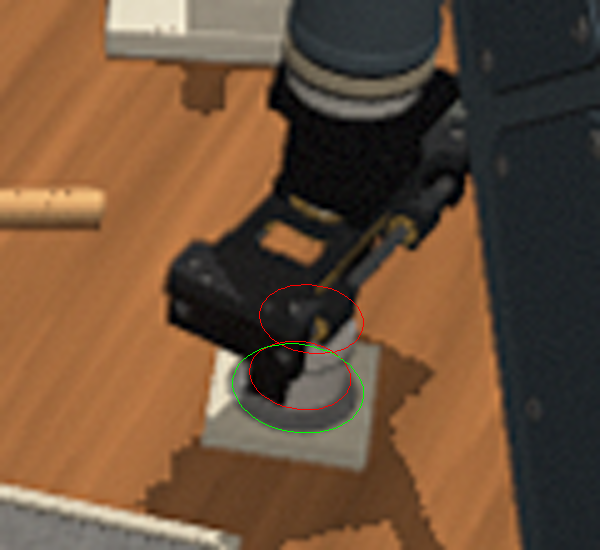

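```bash
python3 -m handwheel '[{"hand":-1,"dx":0.15,"dy":0,"dz":-0.3,"wx":0,"wy":0,"wz":0},{"hand":-1,"dx":0,"dy":0,"dz":-0.4,"wx":0,"wy":0,"wz":0},{"hand":-1,"dx":0,"dy":0,"dz":-0.3,"wx":0,"wy":0,"wz":0},{"hand":-1,"dx":0,"dy":0,"dz":-0.2,"wx":0,"wy":0,"wz":0},{"hand":-1,"dx":0,"dy":0,"dz":0,"wx":0,"wy":0,"wz":0}]'
python3 -m handwheel '[{"hand":-1,"dx":0,"dy":0,"dz":-0.1,"wx":0,"wy":0,"wz":0},{"hand":-1,"dx":0,"dy":0,"dz":0,"wx":0,"wy":0,"wz":0}]'
python3 - <<'E'
from h import *
shot("side","14")
cv2.imwrite("pics/c_side14.png",crop("side","14",370,110,490,220,5))
E
```

```text
time_s: 22.0
position: [0.4705, -0.3485, 0.0199]
tcp_rot: [[-0.985, 0.171, -0.0], [0.171, 0.985, 0.001], [0.001, 0.0, -1.0]]
force: [-0.6, -0.3, -1.1]
opening: 0.615
time_s: 22.2
position: [0.4707, -0.3487, 0.0192]
tcp_rot: [[-0.985, 0.171, 0.0], [0.171, 0.985, 0.0], [0.0, 0.0, -1.0]]
force: [0.6, -0.0, -1.3]
opening: 0.615
```

View pics/c_side14.png

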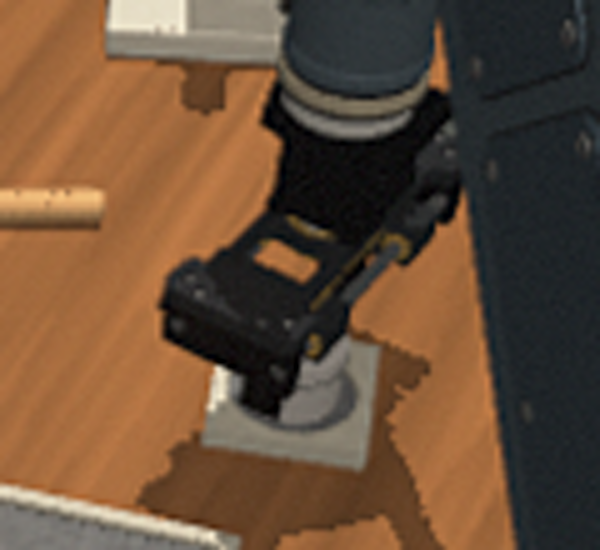

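Looks inside the ring. Continuing down in small steps.

```bash
python3 -m handwheel '[{"hand":-1,"dx":0,"dy":0,"dz":-0.1,"wx":0,"wy":0,"wz":0},{"hand":-1,"dx":0,"dy":0,"dz":-0.1,"wx":0,"wy":0,"wz":0},{"hand":-1,"dx":0,"dy":0,"dz":0,"wx":0,"wy":0,"wz":0}]'
python3 -m handwheel '[{"hand":-1,"dx":0,"dy":0,"dz":-0.05,"wx":0,"wy":0,"wz":0},{"hand":-1,"dx":0,"dy":0,"dz":0,"wx":0,"wy":0,"wz":0}]'
python3 -m handwheel '[{"hand":-1,"dx":0,"dy":0,"dz":-0.05,"wx":0,"wy":0,"wz":0},{"hand":-1,"dx":0,"dy":0,"dz":0,"wx":0,"wy":0,"wz":0}]'
```

```text
time_s: 22.55
position: [0.4706, -0.3486, 0.0171]
tcp_rot: [[-0.985, 0.171, -0.0], [0.171, 0.985, 0.0], [0.0, 0.0, -1.0]]
force: [-0.2, 1.1, -0.0]
opening: 0.611
time_s: 22.75
position: [0.4707, -0.3487, 0.0167]
tcp_rot: [[-0.985, 0.171, -0.0], [0.171, 0.985, 0.0], [0.0, 0.0, -1.0]]
force: [0.8, 0.4, -0.5]
opening: 0.613
time_s: 22.95
position: [0.4707, -0.3488, 0.0165]
tcp_rot: [[-0.985, 0.171, 0.0], [0.171, 0.985, -0.0], [-0.0, -0.0, -1.0]]
force: [0.4, 1.2, 1.5]
opening: 0.613
```

```bash
python3 -m handwheel '[{"hand":-1,"dx":0,"dy":0,"dz":-0.05,"wx":0,"wy":0,"wz":0},{"hand":-1,"dx":0,"dy":0,"dz":0,"wx":0,"wy":0,"wz":0}]'
python3 -m handwheel '[{"hand":0.6,"dx":0,"dy":0,"dz":0,"wx":0,"wy":0,"wz":0},{"hand":0.6,"dx":0,"dy":0,"dz":0,"wx":0,"wy":0,"wz":0},{"hand":0.6,"dx":0,"dy":0,"dz":0,"wx":0,"wy":0,"wz":0},{"hand":0.8,"dx":0,"dy":0,"dz":0,"wx":0,"wy":0,"wz":0},{"hand":0.8,"dx":0,"dy":0,"dz":0.5,"wx":0,"wy":0,"wz":0},{"hand":1,"dx":0,"dy":0,"dz":2,"wx":0,"wy":0,"wz":0},{"hand":1,"dx":0,"dy":0,"dz":4,"wx":0,"wy":0,"wz":0},{"hand":1,"dx":0,"dy":0,"dz":3,"wx":0,"wy":0,"wz":0},{"hand":1,"dx":0,"dy":0,"dz":0.6,"wx":0,"wy":0,"wz":0}]'
python3 - <<'E'
from h import *
shot("side","15");shot("top","15")
cv2.imwrite("pics/c_side15.png",crop("side","15",370,110,490,220,5))
E
```

```text
time_s: 23.15
position: [0.4707, -0.3488, 0.0165]
tcp_rot: [[-0.985, 0.171, 0.0], [0.171, 0.985, -0.0], [-0.0, -0.0, -1.0]]
force: [-0.8, 0.9, 5.1]
opening: 0.616
time_s: 24.05
position: [0.4725, -0.3506, 0.1207]
tcp_rot: [[-0.985, 0.171, 0.005], [0.171, 0.985, -0.006], [-0.006, -0.005, -1.0]]
force: [1.0, -0.0, 0.0]
opening: 0.997
```

View pics/c_side15.png

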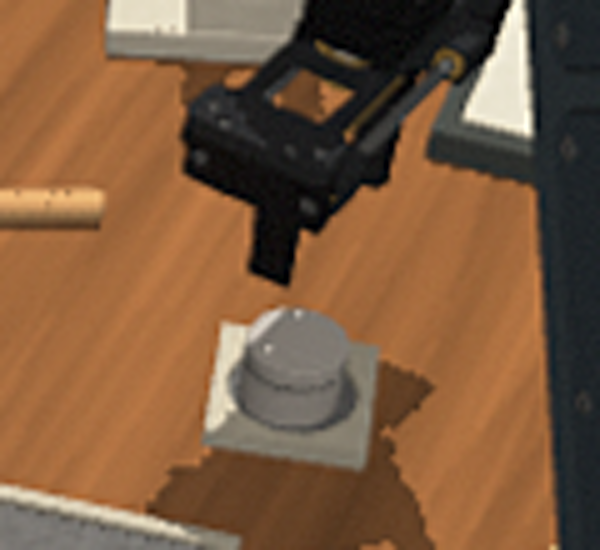

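View pics/top15.png

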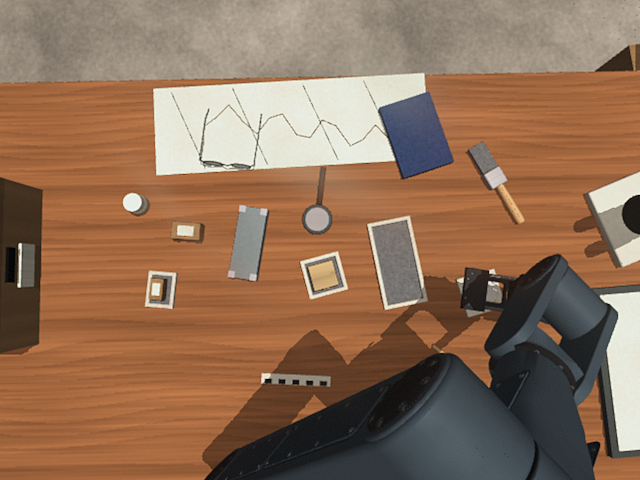

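The tin is in its recess (side crop (295,370)). The top view shows case, square box and tin in their trays and the long box free at (248,243). Next I measure the long box and its tray.

```bash
python3 - <<'E'
from meas import *
for n,s,t in(("top",(248,243),(398,255)),("side",(290,305),(376,223))):
    h=cv2.cvtColor(np.load(n+"15.npz")["p"],cv2.COLOR_RGB2HSV).astype(int)
    m=((h[...,0]>85)&(h[...,0]<125)&(h[...,1]<90)&(h[...,2]>95))|((h[...,1]<45)&(h[...,2]>130))
    c=blob(m,s,3)
    if c is not None: print(n,"long",rect(n,c,.04),cen(n,c))
cv2.imwrite("pics/c_top15.png",crop("top","15",215,190,435,325,3.6))
cv2.imwrite("pics/c_side15b.png",crop("side","15",240,190,430,350,4))
E
```

```text
top long (array([586.3, 156.3]), array([155.7,  60.9]), -9.8) [247.31484517304187, 242.68843351548267]
side long (array([590.7, 158. ]), array([157.1,  60.2]), -10.0) [294.88254265501456, 306.1487723678735]
```

View pics/c_top15.png

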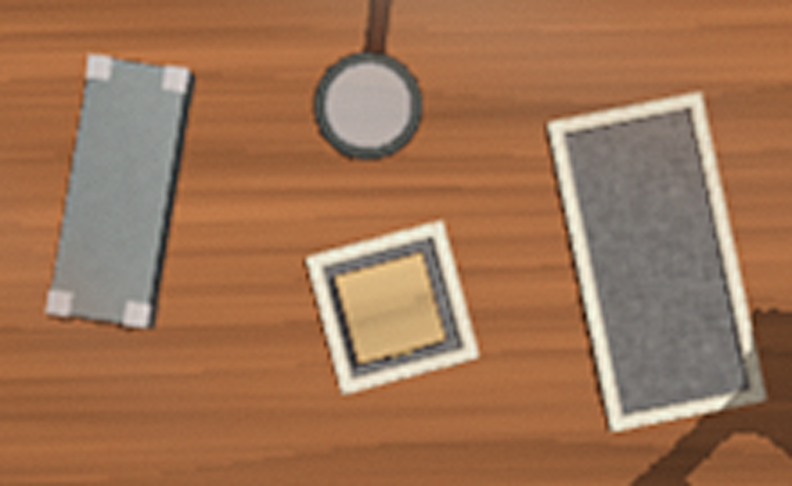

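View pics/c_side15b.png

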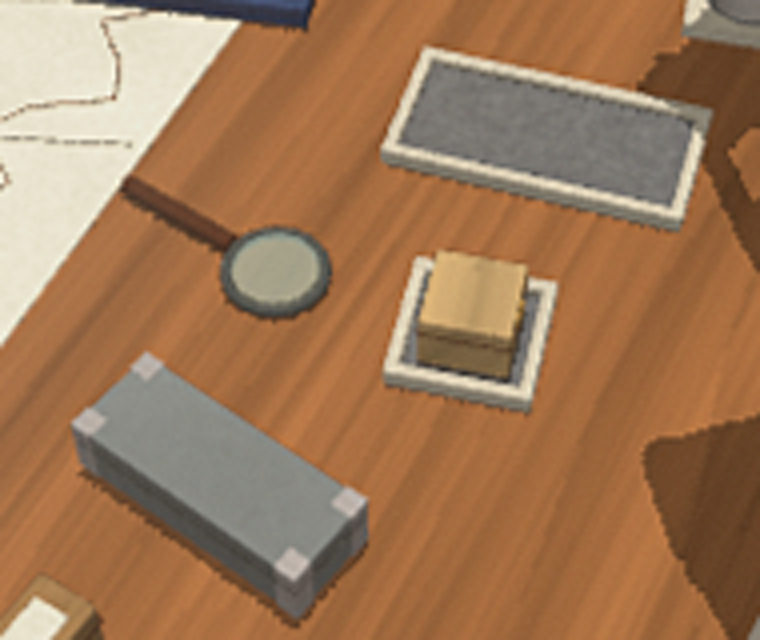

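```bash
python3 -m handwheel '[{"hand":1,"dx":0.3,"dy":1.2,"dz":0.5,"wx":0,"wy":0,"wz":0},{"hand":1,"dx":0.5,"dy":2.4,"dz":0,"wx":0,"wy":0,"wz":0},{"hand":1,"dx":0.8,"dy":3.4,"dz":0,"wx":0,"wy":0,"wz":0},{"hand":1,"dx":0.8,"dy":3.4,"dz":0,"wx":0,"wy":0,"wz":0},{"hand":1,"dx":0.8,"dy":3.4,"dz":0,"wx":0,"wy":0,"wz":0},{"hand":1,"dx":0.8,"dy":3.4,"dz":0,"wx":0,"wy":0,"wz":0},{"hand":1,"dx":0.8,"dy":3.4,"dz":0,"wx":0,"wy":0,"wz":0},{"hand":1,"dx":0.8,"dy":3.4,"dz":0,"wx":0,"wy":0,"wz":0},{"hand":1,"dx":0.8,"dy":3.4,"dz":0,"wx":0,"wy":0,"wz":0},{"hand":1,"dx":0.8,"dy":3.4,"dz":0,"wx":0,"wy":0,"wz":0}]'
python3 -m handwheel '[{"hand":1,"dx":0.8,"dy":3.4,"dz":0,"wx":0,"wy":0,"wz":0},{"hand":1,"dx":0.8,"dy":3.4,"dz":0,"wx":0,"wy":0,"wz":0},{"hand":1,"dx":0.8,"dy":3.4,"dz":0,"wx":0,"wy":0,"wz":0},{"hand":1,"dx":0.8,"dy":3.4,"dz":0,"wx":0,"wy":0,"wz":0},{"hand":1,"dx":0.8,"dy":3.4,"dz":0,"wx":0,"wy":0,"wz":0},{"hand":1,"dx":0.4,"dy":1.8,"dz":0,"wx":0,"wy":0,"wz":0},{"hand":1,"dx":0.2,"dy":1,"dz":0,"wx":0,"wy":0,"wz":0},{"hand":1,"dx":0,"dy":0,"dz":0,"wx":0,"wy":0,"wz":0}]'
```

```text
time_s: 25.15
position: [0.5412, -0.0381, 0.1202]
tcp_rot: [[-0.985, 0.171, -0.004], [0.171, 0.985, 0.001], [0.004, 0.001, -1.0]]
force: [0.5, -0.5, -1.1]
opening: 1.001
time_s: 25.95
position: [0.5874, 0.1587, 0.1205]
tcp_rot: [[-0.986, 0.169, -0.003], [0.169, 0.986, -0.0], [0.003, -0.001, -1.0]]
force: [-0.4, 0.1, -0.1]
opening: 1.003
```

```bash
python3 -m handwheel '[{"hand":1,"dx":0,"dy":-0.1,"dz":-1,"wx":0,"wy":0,"wz":0},{"hand":1,"dx":0,"dy":0,"dz":-2,"wx":0,"wy":0,"wz":0},{"hand":1,"dx":0,"dy":0,"dz":-2,"wx":0,"wy":0,"wz":0},{"hand":1,"dx":0,"dy":0,"dz":-2,"wx":0,"wy":0,"wz":0},{"hand":1,"dx":0,"dy":0,"dz":-0.5,"wx":0,"wy":0,"wz":0},{"hand":1,"dx":0,"dy":0,"dz":0,"wx":0,"wy":0,"wz":0}]'
python3 - <<'E'
from h import *
shot("side","16")
cv2.imwrite("pics/c_side16.png",crop("side","16",220,200,400,360,4))
E
```

```text
time_s: 26.55
position: [0.5875, 0.155, 0.0454]
tcp_rot: [[-0.985, 0.173, -0.003], [0.173, 0.985, -0.0], [0.003, -0.001, -1.0]]
force: [0.1, 0.4, 0.9]
opening: 0.999
```

View pics/c_side16.png

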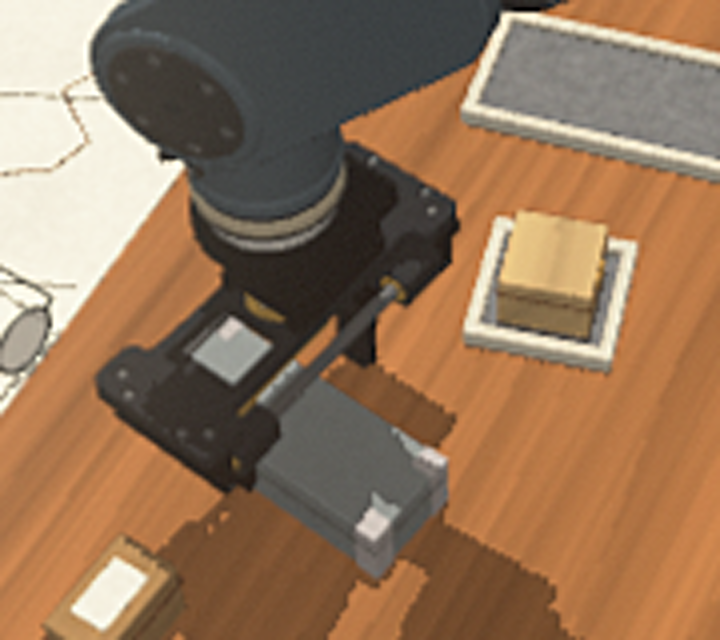

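```bash
python3 -m handwheel '[{"hand":1,"dx":0.05,"dy":0.1,"dz":-0.8,"wx":0,"wy":0,"wz":0},{"hand":1,"dx":0,"dy":0,"dz":-1.2,"wx":0,"wy":0,"wz":0},{"hand":1,"dx":0,"dy":0,"dz":-1.0,"wx":0,"wy":0,"wz":0},{"hand":1,"dx":0,"dy":0,"dz":-0.5,"wx":0,"wy":0,"wz":0},{"hand":1,"dx":0,"dy":0,"dz":0,"wx":0,"wy":0,"wz":0},{"hand":1,"dx":0,"dy":0,"dz":0,"wx":0,"wy":0,"wz":0}]'
```

```text
time_s: 27.2
position: [0.5891, 0.1573, 0.0115]
tcp_rot: [[-0.985, 0.171, -0.0], [0.171, 0.985, -0.0], [0.0, -0.0, -1.0]]
force: [-0.1, 0.1, 0.2]
opening: 1.001
```

```bash
python3 -m handwheel '[{"hand":-1,"dx":0,"dy":0,"dz":-0.05,"wx":0,"wy":0,"wz":0},{"hand":-1,"dx":0,"dy":0,"dz":0,"wx":0,"wy":0,"wz":0},{"hand":-1,"dx":0,"dy":0,"dz":0,"wx":0,"wy":0,"wz":0},{"hand":-1,"dx":0,"dy":0,"dz":0,"wx":0,"wy":0,"wz":0},{"hand":-1,"dx":0,"dy":0,"dz":0,"wx":0,"wy":0,"wz":0},{"hand":-1,"dx":0,"dy":0,"dz":0,"wx":0,"wy":0,"wz":0},{"hand":-1,"dx":0,"dy":0,"dz":0,"wx":0,"wy":0,"wz":0},{"hand":-1,"dx":0,"dy":0,"dz":0,"wx":0,"wy":0,"wz":0}]'
python3 -m handwheel '[{"hand":-1,"dx":0,"dy":0,"dz":0.2,"wx":0,"wy":0,"wz":0},{"hand":-1,"dx":0,"dy":0,"dz":0.3,"wx":0,"wy":0,"wz":0},{"hand":-1,"dx":0,"dy":0,"dz":0.8,"wx":0,"wy":0,"wz":0},{"hand":-1,"dx":0,"dy":0,"dz":1.5,"wx":0,"wy":0,"wz":0},{"hand":-1,"dx":0,"dy":0,"dz":1.5,"wx":0,"wy":0,"wz":0},{"hand":-1,"dx":0,"dy":0,"dz":0.7,"wx":0,"wy":0,"wz":0},{"hand":-1,"dx":0,"dy":0,"dz":0,"wx":0,"wy":0,"wz":0}]'
python3 - <<'E'
from h import *
shot("side","17");shot("top","17")
cv2.imwrite("pics/c_side17.png",crop("side","17",220,180,400,340,4))
E
```

```text
time_s: 28.0
position: [0.5893, 0.1572, 0.0115]
tcp_rot: [[-0.985, 0.171, 0.0], [0.171, 0.985, -0.0], [-0.0, -0.0, -1.0]]
force: [-0.3, -1.0, 2.8]
opening: 0.688
time_s: 28.7
position: [0.5905, 0.1574, 0.0634]
tcp_rot: [[-0.985, 0.171, 0.004], [0.171, 0.985, 0.0], [-0.004, 0.001, -1.0]]
force: [-0.8, 0.0, -2.1]
opening: 0.688
```

View pics/c_side17.png

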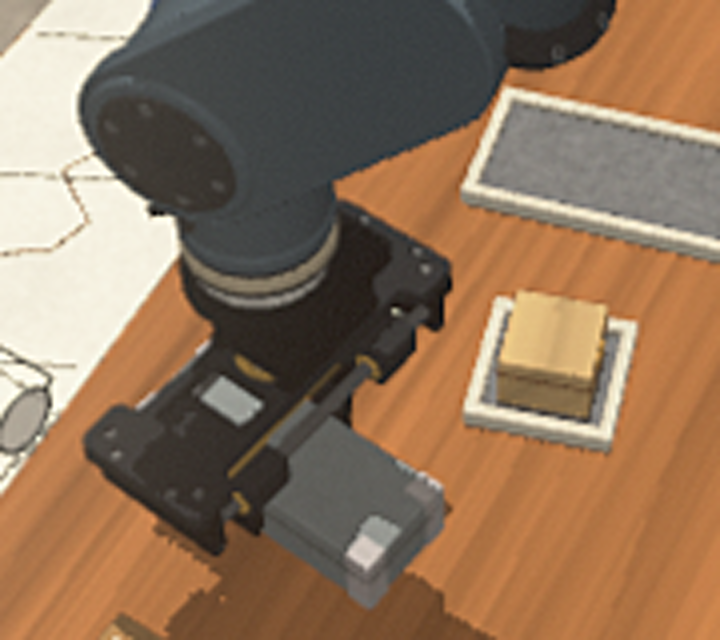

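```bash
python3 -m handwheel '[{"hand":-1,"dx":0,"dy":0,"dz":1.5,"wx":0,"wy":0,"wz":0},{"hand":-1,"dx":0,"dy":0,"dz":2,"wx":0,"wy":0,"wz":0},{"hand":-1,"dx":0,"dy":-0.5,"dz":1.5,"wx":0,"wy":0,"wz":0.02},{"hand":-1,"dx":-0.2,"dy":-1.5,"dz":0.5,"wx":0,"wy":0,"wz":0.03},{"hand":-1,"dx":-0.4,"dy":-2.5,"dz":0,"wx":0,"wy":0,"wz":0.03},{"hand":-1,"dx":-0.4,"dy":-2.8,"dz":0,"wx":0,"wy":0,"wz":0.03},{"hand":-1,"dx":-0.4,"dy":-2.8,"dz":0,"wx":0,"wy":0,"wz":0.03},{"hand":-1,"dx":-0.4,"dy":-2.8,"dz":0,"wx":0,"wy":0,"wz":0.03},{"hand":-1,"dx":-0.4,"dy":-2.8,"dz":0,"wx":0,"wy":0,"wz":0.03},{"hand":-1,"dx":-0.4,"dy":-2.8,"dz":0,"wx":0,"wy":0,"wz":0.03}]'
python3 -m handwheel '[{"hand":-1,"dx":-0.4,"dy":-2.8,"dz":0,"wx":0,"wy":0,"wz":0.03},{"hand":-1,"dx":-0.4,"dy":-2.8,"dz":0,"wx":0,"wy":0,"wz":0.03},{"hand":-1,"dx":-0.4,"dy":-2.8,"dz":0,"wx":0,"wy":0,"wz":0.03},{"hand":-1,"dx":-0.4,"dy":-2.8,"dz":0,"wx":0,"wy":0,"wz":0.03},{"hand":-1,"dx":-0.4,"dy":-1.8,"dz":0,"wx":0,"wy":0,"wz":0},{"hand":-1,"dx":-0.2,"dy":-0.7,"dz":0,"wx":0,"wy":0,"wz":0},{"hand":-1,"dx":0,"dy":-0.3,"dz":0,"wx":0,"wy":0,"wz":0},{"hand":-1,"dx":0,"dy":0,"dz":0,"wx":0,"wy":0,"wz":0}]'
```

```text
time_s: 29.8
position: [0.5629, -0.0292, 0.1169]
tcp_rot: [[-0.998, -0.06, 0.0], [-0.06, 0.998, -0.0], [-0.0, -0.0, -1.0]]
force: [0.0, 0.8, -2.3]
opening: 0.689
time_s: 30.6
position: [0.5412, -0.1675, 0.1164]
tcp_rot: [[-0.984, -0.177, 0.0], [-0.177, 0.984, 0.0], [-0.0, 0.0, -1.0]]
force: [0.2, 0.8, -2.4]
opening: 0.684
```

```bash
python3 -m handwheel '[{"hand":-1,"dx":0,"dy":0,"dz":-1,"wx":0,"wy":0,"wz":0},{"hand":-1,"dx":0,"dy":0,"dz":-2,"wx":0,"wy":0,"wz":0},{"hand":-1,"dx":0,"dy":0,"dz":-2,"wx":0,"wy":0,"wz":0},{"hand":-1,"dx":0,"dy":0,"dz":-2,"wx":0,"wy":0,"wz":0},{"hand":-1,"dx":0,"dy":0,"dz":-1,"wx":0,"wy":0,"wz":0},{"hand":-1,"dx":0,"dy":0,"dz":-0.3,"wx":0,"wy":0,"wz":0},{"hand":-1,"dx":0,"dy":0,"dz":0,"wx":0,"wy":0,"wz":0}]'
python3 - <<'E'
from h import *
shot("side","18");shot("top","18")
s=bot.read_state()["position"];print(s)
s=np.array([.5412,-.168,.034])
def rec(n,im,c,yaw,L,W,z,off,k,col):
    t=np.radians(yaw);R=np.array([[np.cos(t),-np.sin(t)],[np.sin(t),np.cos(t)]])
    q=np.array([[L,W],[L,-W],[-L,-W],[-L,W]])/2@R.T+c
    q=((proj(n,np.c_[q,[z]*4])-off+.5)*k).round().astype(np.int32);cv2.polylines(im,[q],True,col,1)
for n,o,k in(("side",(320,160,440,260),6),("top",(350,200,450,320),5)):
    im=crop(n,"18",*o,k); off=np.array(o[:2])
    rec(n,im,[.5404,-.168],10,.176,.080,.012,off,k,(0,255,0))
    rec(n,im,[.5404,-.168],10.2,.156,.060,s[2]-.0115,off,k,(0,0,255))
    rec(n,im,[.5404,-.168],10.2,.156,.060,s[2]+.0285,off,k,(255,0,0))
    cv2.imwrite(f"pics/ov_{n}18.png",im)
E
```

```text
time_s: 31.3
position: [0.5412, -0.1672, 0.0329]
tcp_rot: [[-0.984, -0.178, -0.001], [-0.178, 0.984, 0.0], [0.001, 0.0, -1.0]]
force: [0.2, 0.5, -2.0]
opening: 0.687
[ 0.5417947  -0.16779602  0.03385657]
```

View pics/ov_side18.png

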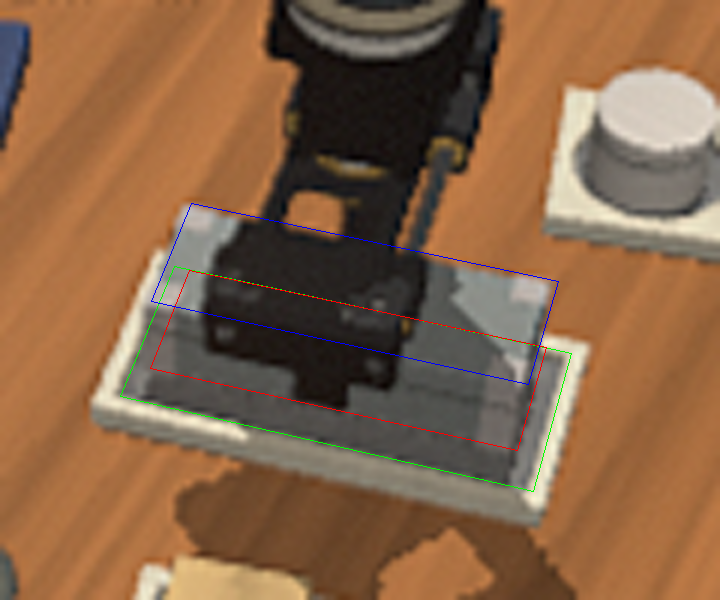

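View pics/ov_top18.png

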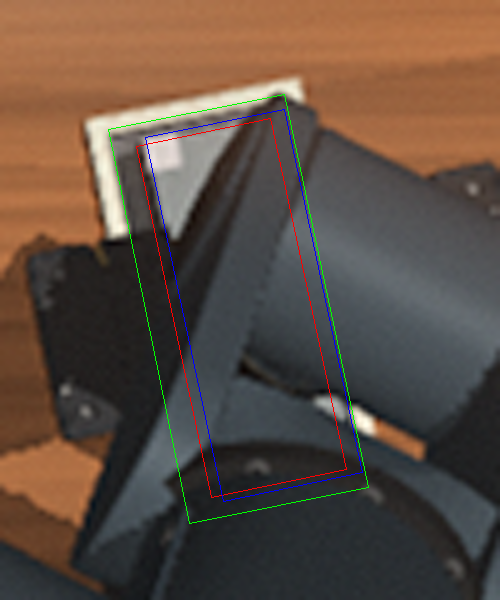

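The projected rectangles match the tray and box in both views to within about 2 mm. Lowering.

```bash
python3 -m handwheel '[{"hand":-1,"dx":0,"dy":0,"dz":-0.4,"wx":0,"wy":0,"wz":0},{"hand":-1,"dx":0,"dy":0,"dz":-0.4,"wx":0,"wy":0,"wz":0},{"hand":-1,"dx":0,"dy":0,"dz":-0.3,"wx":0,"wy":0,"wz":0},{"hand":-1,"dx":0,"dy":0,"dz":-0.2,"wx":0,"wy":0,"wz":0},{"hand":-1,"dx":0,"dy":0,"dz":0,"wx":0,"wy":0,"wz":0}]'
python3 -m handwheel '[{"hand":-1,"dx":0,"dy":0,"dz":-0.1,"wx":0,"wy":0,"wz":0},{"hand":-1,"dx":0,"dy":0,"dz":0,"wx":0,"wy":0,"wz":0}]'
python3 -m handwheel '[{"hand":-1,"dx":0,"dy":0,"dz":-0.1,"wx":0,"wy":0,"wz":0},{"hand":-1,"dx":0,"dy":0,"dz":0,"wx":0,"wy":0,"wz":0}]'
```

```text
time_s: 31.9
position: [0.5409, -0.1676, 0.0199]
tcp_rot: [[-0.984, -0.177, -0.001], [-0.177, 0.984, 0.0], [0.001, 0.0, -1.0]]
force: [0.8, 0.2, -2.4]
opening: 0.687
time_s: 32.1
position: [0.5412, -0.1677, 0.0192]
tcp_rot: [[-0.984, -0.177, -0.0], [-0.177, 0.984, -0.0], [0.0, -0.0, -1.0]]
force: [0.2, 0.1, -1.7]
opening: 0.689
time_s: 32.3
position: [0.5412, -0.1677, 0.0182]
tcp_rot: [[-0.984, -0.177, -0.0], [-0.177, 0.984, 0.0], [0.0, 0.0, -1.0]]
force: [-0.5, -0.4, -2.2]
opening: 0.685
```

```bash
python3 -m handwheel '[{"hand":-1,"dx":0,"dy":0,"dz":-0.05,"wx":0,"wy":0,"wz":0},{"hand":-1,"dx":0,"dy":0,"dz":0,"wx":0,"wy":0,"wz":0}]'
python3 -m handwheel '[{"hand":-1,"dx":0,"dy":0,"dz":-0.05,"wx":0,"wy":0,"wz":0},{"hand":-1,"dx":0,"dy":0,"dz":0,"wx":0,"wy":0,"wz":0}]'
python3 -m handwheel '[{"hand":-1,"dx":0,"dy":0,"dz":-0.03,"wx":0,"wy":0,"wz":0},{"hand":-1,"dx":0,"dy":0,"dz":0,"wx":0,"wy":0,"wz":0}]'
```

```text
time_s: 32.5
position: [0.5412, -0.1677, 0.0177]
tcp_rot: [[-0.984, -0.177, -0.0], [-0.177, 0.984, 0.0], [0.0, 0.0, -1.0]]
force: [-0.2, 0.1, -1.4]
opening: 0.686
time_s: 32.7
position: [0.5412, -0.1677, 0.0175]
tcp_rot: [[-0.984, -0.177, 0.0], [-0.177, 0.984, -0.0], [-0.0, -0.0, -1.0]]
force: [-0.1, 0.6, -0.9]
opening: 0.687
time_s: 32.9
position: [0.5412, -0.1677, 0.0174]
tcp_rot: [[-0.984, -0.177, 0.0], [-0.177, 0.984, -0.0], [-0.0, -0.0, -1.0]]
force: [0.0, 1.2, 4.8]
opening: 0.689
```

Contact. Release, rise, and back off.

```bash
python3 -m handwheel '[{"hand":0.7,"dx":0,"dy":0,"dz":0,"wx":0,"wy":0,"wz":0},{"hand":0.7,"dx":0,"dy":0,"dz":0,"wx":0,"wy":0,"wz":0},{"hand":0.7,"dx":0,"dy":0,"dz":0,"wx":0,"wy":0,"wz":0},{"hand":1,"dx":0,"dy":0,"dz":0,"wx":0,"wy":0,"wz":0},{"hand":1,"dx":0,"dy":0,"dz":0.5,"wx":0,"wy":0,"wz":0},{"hand":1,"dx":0,"dy":0,"dz":2,"wx":0,"wy":0,"wz":0},{"hand":1,"dx":0,"dy":0,"dz":4,"wx":0,"wy":0,"wz":0},{"hand":1,"dx":0,"dy":0,"dz":4,"wx":0,"wy":0,"wz":0},{"hand":1,"dx":0,"dy":0,"dz":4,"wx":0,"wy":0,"wz":0},{"hand":1,"dx":0,"dy":0,"dz":3,"wx":0,"wy":0,"wz":0}]'
python3 -m handwheel '[{"hand":1,"dx":-1.5,"dy":-2,"dz":1.5,"wx":0,"wy":0,"wz":0},{"hand":1,"dx":-1.5,"dy":-3,"dz":1,"wx":0,"wy":0,"wz":0},{"hand":1,"dx":-1.5,"dy":-3,"dz":0,"wx":0,"wy":0,"wz":0},{"hand":1,"dx":-1.5,"dy":-3,"dz":0,"wx":0,"wy":0,"wz":0},{"hand":1,"dx":-1.5,"dy":-3.5,"dz":0,"wx":0,"wy":0,"wz":0},{"hand":1,"dx":-1.5,"dy":-3.5,"dz":0,"wx":0,"wy":0,"wz":0},{"hand":1,"dx":-1.5,"dy":-3.5,"dz":0,"wx":0,"wy":0,"wz":0},{"hand":1,"dx":-1,"dy":-3,"dz":0,"wx":0,"wy":0,"wz":0},{"hand":1,"dx":-0.5,"dy":-2,"dz":0,"wx":0,"wy":0,"wz":0},{"hand":1,"dx":0,"dy":0,"dz":0,"wx":0,"wy":0,"wz":0}]'
python3 - <<'E'
from h import *
shot("side","19");shot("top","19")
E
```

```text
time_s: 33.9
position: [0.5418, -0.168, 0.1949]
tcp_rot: [[-0.984, -0.177, 0.003], [-0.177, 0.984, -0.001], [-0.002, -0.002, -1.0]]
force: [0.2, -1.0, 0.0]
opening: 1.002
time_s: 34.9
position: [0.4206, -0.4354, 0.2171]
tcp_rot: [[-0.985, -0.174, 0.001], [-0.174, 0.985, -0.002], [-0.0, -0.002, -1.0]]
force: [-0.5, 0.7, 0.9]
opening: 1.003
```

View pics/side19.png

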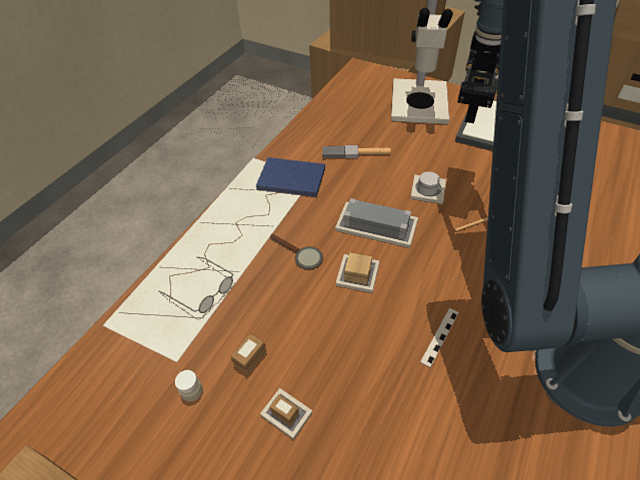

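View pics/top19.png

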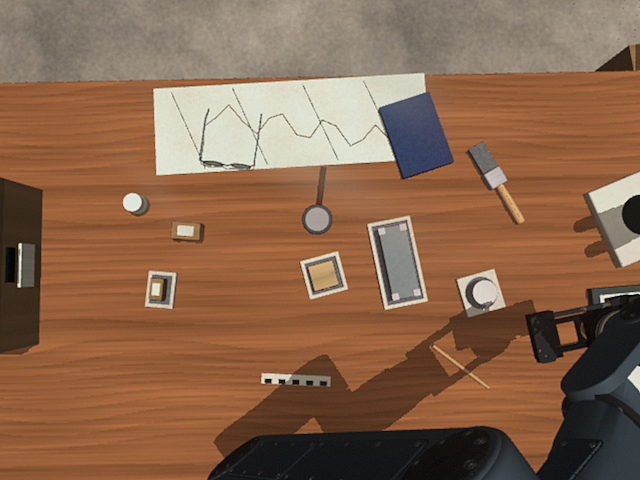

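Both views show all four boxes in their trays: case (160,290), square (324,274), long (397,260), tin (482,291) in the top view. The spectacles and lens are unmoved. Last I check flatness and lid heights.

```bash
python3 - <<'E'
from meas import *
d=np.load("top19.npz")["d"];P=cloud("top",d)
def lid(u,v,r):
    q=P[v-r:v+r+1,u-r:u+r+1].reshape(-1,3); A=np.c_[q[:,:2],np.ones(len(q))]; k=np.linalg.lstsq(A,q[:,2],rcond=None)[0]
    return round(np.median(q[:,2])*1000,1), "tilt deg",np.degrees(np.arctan(np.hypot(k[0],k[1]))).round(1)
for n,u,v,r in(("case",156,289,3),("sq",322,274,8),("long",396,260,10),("tin",483,289,8)): print(n,lid(u,v,r))
d0=np.load("top0.npz"); d1=np.load("top19.npz")
for n,(u0,v0,u1,v1) in(("specs",(190,100,270,172)),("lens",(295,165,335,237))):
    print(n,"image diff",np.abs(d0["p"][v0:v1,u0:u1].astype(int)-d1["p"][v0:v1,u0:u1]).mean().round(2))
cv2.imwrite("pics/c_top19.png",crop("top","19",290,200,510,325,3.6))
E
```

```text
case (np.float64(39.4), 'tilt deg', np.float64(72.3))
sq (np.float64(45.0), 'tilt deg', np.float64(11.0))
long (np.float64(45.0), 'tilt deg', np.float64(60.8))
tin (np.float64(44.9), 'tilt deg', np.float64(10.5))
specs image diff 5.09
lens image diff 3.57
```

View pics/c_top19.png

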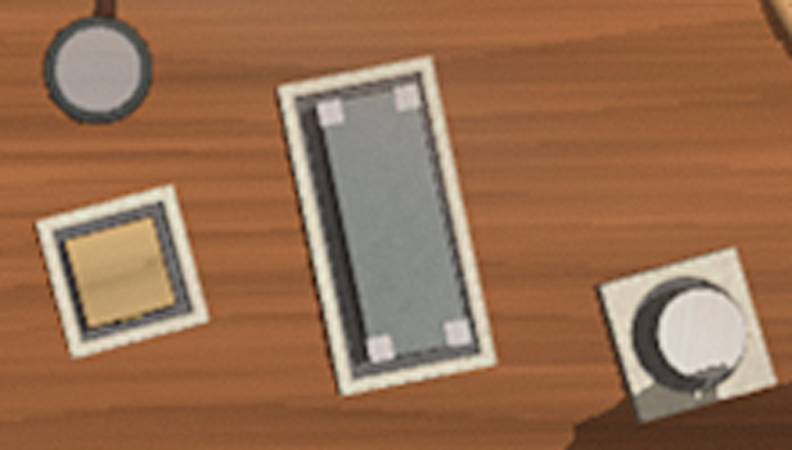

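The plane fits are spoiled by depth outliers (60–70° can't be right next to these heights). I repeat the tilt check using medians of lid halves.

```bash
python3 - <<'E'
from meas import *
P=cloud("top",np.load("top19.npz")["d"])
for n,u,v,a,b in(("case",156,289,4,7),("sq",322,274,10,10),("long",397,260,8,30),("tin",483,290,8,8)):
    z=P[v-b:v+b+1,u-a:u+a+1,2]*1000
    print(n,[round(float(np.median(k)),1) for k in(z[:b],z[b+1:],z[:,:a],z[:,a+1:])],"z<20:",(z<20).mean().round(2))
E
```

```text
case [38.8, 39.3, 39.3, 39.2] z<20: 0.0
sq [44.8, 44.9, 45.0, 44.8] z<20: 0.01
long [45.1, 45.0, 45.1, 45.0] z<20: 0.0
tin [44.7, 45.4, 45.1, 45.0] z<20: 0.0
```

All lids are level, at 39 and 45 mm. With the camera's roughly −1 mm offset, that means they are on the 6 mm floors. Handing in.

```bash
python3 -c "
from rig import hand_in; print(hand_in())"
```

```text
the job is handed in; nothing more can be done
None
```

I moved the small case (the smaller of the two, from on top of the tin), the square box, the round tin and the long box, in that order. Each went into its own tray, kept upright and lowered until a light contact of about 3–6 N, and I handed the job in at about 35 s of robot time.

**Last checks that passed:**
- **Placing:** both cameras show all four boxes inside their recesses.
- **Flatness:** the lids are level, with halves agreeing to within 0.7 mm. The measured lid heights are 39 mm for the case and 45 mm for the other three. The expected heights are 40 and 46 mm, and the depth readings of the trays were also about 1 mm low.
- **Bystanders:** the spectacles and hand lens look unmoved. Their image patches differ only slightly from the start (mean differences 5.1 and 3.6 grey levels).

**Checks that disagreed or failed:**
- **Cameras:** the two views differed by about 3–5 mm in position, so I used values between them.
- **Tilt fit:** my first lid-tilt fit gave impossible angles, 60–70° for the case and long box, because of depth outliers. I replaced it with the comparison of lid halves above.

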